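# Stand the tipped bottle back in its lane, then hold the nut tote tilted to its corner

### The arm

A 6-joint arm with a two-finger parallel gripper is mounted at the origin on a cart in front of the work surface, level with it; the furniture and walls round the work are solid. World frame = base frame: x ahead of the robot, y to its left, z up, the work surface at z = 0. Lengths are in m, angles in rad, forces in N, time in s.
With the tool pointing down it reaches from about 0.4 to 0.825 m from the base axis. Payload 7 kg.
Tool frame: the origin (TCP) lies on the centre line of the jaws, within the pads' length; the fingertips stand 14 mm ahead of it and the grasp point (between the pads) lies 5 mm behind it; z points along the fingers, y is the line along which they close (so a half turn about z gives the same grasp; the last joint's range is limited). The gripper opens to 88 mm and grips with 3 to 60 N. Pads are 19 mm wide; open, the fingers measure 130 mm over their backs; the gripper's body (78 mm by 193 mm) begins 47 mm behind the grasp point.
Start: joints at [-1.055, 0.359, 0.012, 0, -1.224, -0.288], TCP at [0.152, -0.658, 0.241] pointing down, gripper open.
Joint ranges: [-3.07, 3.07], [-1.43, 2.12], [-1.02, 1.25], [-3.03, 1.67], [-3.05, -0], [-3.03, 3.03]. Speed limits (rad/s): [2.39, 2.39, 3.01, 3.14, 3.14, 3.14].

### API

Orientations are given as [roll, pitch, yaw] about the fixed x, y, z axes, in that order (R = Rz(yaw) Ry(pitch) Rx(roll)).
In Python, from station import arm gives the robot as it stands.
- The arm moves only by the tool move_arm, never from a script. Its argument "rows" is a list of rows, each an object with "translation": the shift along the tool's x, y, z in cm, a list of three; "rot": the turn, a rotation vector about the tool's x, y, z in degrees, a list of three; "hand": the closure, from 0 (fully open) to 1 (shut). A call has 1 to 8 rows; each row is the pose to reach, as a shift and turn from the pose commanded when the call began, along the tool's axes at that moment; what a row does not reach only later rows make up. A row lasts 1/12 s, in which the tool goes at most 41.7 mm and 7.16 degrees, less where a joint would pass 70% of its speed; a pose out of reach is approached as far as the arm can. A call with a gripper value outside its range is refused whole. The fingers move at their own pace and stop on an object; "squeeze" is the grip in N (left out, the last holds). Time passes only in rows, so rows that repeat a pose let the fingers close. It gives the time, the measured TCP pose, the force, the opening and the grip force at its end, in the units of the state.
- arm.get_state(): the state, without advancing time (a new reading comes with each control period).
- arm.grab_frame(name): name is "scene" or "top" or "wrist"; returns (picture, depth): 480x640x3 uint8, red, green, blue; 480x640 float32, m along the optical axis (not along the pixel's ray), 0 where there is no reading.
- arm.camera_params(name): a dict with "vfov" (degrees; the focal length in pixels is half the picture's height over the tangent of half this angle, whatever the lens; pixels are square), "cx", "cy" (the principal point, pixels), "position" and "orientation" of the camera in the world; the wrist camera has in their place "tool_from_camera" (4x4, takes a point from camera to tool coordinates, whose origin is the TCP and whose axes are the flange's). Camera axes: x right, y down, z forward; pixel columns grow to the right and rows downward; lengths in m; the calibration is good to about 2 mm. A picture is of the moment at which its call begins: read the wrist's pose just before it. camera_params takes no time and is no camera call.
- arm.job_done(): hands the job in; it is judged then, once.
Trained networks look in the newest picture that a camera, given by its name, has taken for a name from the list of things; names that differ only in an ending like _2 or _b are one class to them, and where a whole thing is asked for, a point or a joint stands for the part that bears it (a point fixed in the world has none). Each returns a list of dicts, best first, with "p" (0 to 1); they miss things now and then, are a little off and sometimes report something else, mostly with a low value. They report only what shows in the picture. A call takes as long as a camera call.
- arm.search_frame(label, camera): "point" ([x, y, z] in m, in the coordinates of the camera as it stood for that picture, good to about 4 mm: the middle of the surface that is visible of it).
- arm.pinpoint(label, camera): "point" ([x, y, z] in m, in the coordinates of the camera as it stood for that picture, good to about 4 mm: a listed point, or the origin of a listed thing).
The state is a dict: "t": time; "q": joint angles; "qd": joint speeds; "joint_efforts": joint torques, N m; "eef_pos": TCP position; "ee_rot": TCP orientation; "force": force on the tool from outside, world axes, zero at the start; "moment": the same for the moment, N m; "width": finger opening in m; "gripper_force": force on a finger pad.
Only numpy, scipy, OpenCV 4.12 (cv2) and the standard library are available. Lean on these libraries where they do the work, as an engineer would, in place of code of your own. Each camera call takes 0.05 s, during which the arm holds its last target. There are 200 camera calls.

### The job

A thread-locker bottle has toppled into the grey parts tote: take it out and stand it upright in its lane, in the gap between the two bottles already standing there. Then take the tote by its upright grip ear and raise that end, its pouring edge staying down on the chest, until all five nuts have slid together into the pouring corner, and finish while still holding the tote tilted like that, at about 30 degrees. Spill no nuts, and leave the standing bottles and everything else on the chest where they are.

Things in the scene. Friction and masses are not known exactly. Their poses are not given: they have to be found in the camera images.
- tote: loose grey plastic parts tote, about 0.4 kg, open on top: a square of 180 mm side with cut corners, walls 42 mm high, 4 mm thick, floor 4 mm. Origin: centre of the underside; z up. x runs along a diagonal from the pouring corner (-x, cut straight over 45 mm, small turned-out lip) to the grip ear (+x); the side corners lie at y = +-115 mm. The walls meet the pouring edge at 45 degrees
- tote_pour (a point): middle of the bottom edge of the pouring corner's wall, 105 mm from the tote's origin along its -x, at the height of the underside; the tote tips about this edge, which runs along the tote's y
- tote_ear (a point): point in the grip ear to hold, 102.5 mm from the tote's origin along its +x and 66 mm above the underside. The ear is an upright plastic plate 9 mm thick (along the tote's x), 44 mm wide (along y), its top 86 mm above the underside and so 44 mm above the rim
- bottle_fallen: small thread-locker bottle, 30 g, lying on the tote's floor with its cap roughly toward the pouring corner. Origin: centre of its base; its z axis runs from the base to the cap. Round body 26 mm across from the base to 62 mm, cap 18 mm across from there to 92 mm
- bottle_left: the same kind of bottle standing in the lane, left of the gap (loose; leave it standing). Origin: centre of its base, z up
- bottle_right: the same kind of bottle standing in the lane, right of the gap (loose; leave it standing). Origin: centre of its base, z up
- lane: fixed bottle lane, a sheet-steel channel 190 mm long (its y) and 42 mm wide (x). Origin: centre of its underside, z up. Floor 3 mm above the chest, inside width 36 mm, far wall (+x) 20 mm high, near wall 12 mm. Bottles stand on its centre line about 62 mm either side of the origin; the gap is in the middle, at the origin
- nut0: steel flange nut M12, 30 g, one of five alike: flange 25 mm across, hexagon 19 mm, 12.5 mm high. Origin: centre of its underside. Lightly oiled: on the tote's floor it starts to slide at about 10 degrees of tilt, and along the slanting side walls at 15 to 20 degrees
- nut1: steel flange nut M12, 30 g, one of five alike: flange 25 mm across, hexagon 19 mm, 12.5 mm high. Origin: centre of its underside. Lightly oiled: on the tote's floor it starts to slide at about 10 degrees of tilt, and along the slanting side walls at 15 to 20 degrees
- nut2: steel flange nut M12, 30 g, one of five alike: flange 25 mm across, hexagon 19 mm, 12.5 mm high. Origin: centre of its underside. Lightly oiled: on the tote's floor it starts to slide at about 10 degrees of tilt, and along the slanting side walls at 15 to 20 degrees
- nut3: steel flange nut M12, 30 g, one of five alike: flange 25 mm across, hexagon 19 mm, 12.5 mm high. Origin: centre of its underside. Lightly oiled: on the tote's floor it starts to slide at about 10 degrees of tilt, and along the slanting side walls at 15 to 20 degrees
- nut4: steel flange nut M12, 30 g, one of five alike: flange 25 mm across, hexagon 19 mm, 12.5 mm high. Origin: centre of its underside. Lightly oiled: on the tote's floor it starts to slide at about 10 degrees of tilt, and along the slanting side walls at 15 to 20 degrees
- spanner: bystander: combination spanner 150 x 24 x 7 mm, lying between the tote and the lane. Origin: centre of its underside
- pocket_tape: bystander: black tape measure 88 x 43 x 71 mm, standing behind the tote. Origin: centre of its underside
- pen: bystander: black marker pen 133 x 16 x 17 mm, lying behind the tote at the right. Origin: centre of its underside

How it is judged:
By the outcome, as a careful person would: the job done as asked, in the order asked, and still so for the second after the job is handed in, while the arm keeps its last pose, push and grip.
It also fails if it takes over 66 s, if anything falls off the work surface, if the arm or the gripper's body presses on something with over 40 N, if the wrist force passes 120 N, or if a joint passes its speed limit or range.

## Working session

There is one attempt and no reset: what is moved stays moved. The work goes in short steps, Python scripts to look and compute and a tool call to move; the robot and the scene stay as the last step left them, time stands still between calls to the robot, and variables do not carry over. Pictures are saved under pics/ and viewed, at most 10 in all, crops included, and the job is handed in when it is done.

Besides the shell and the picture viewer there is one more tool, called after "Call:" as name(argument=value, ...), one argument or row to a line, values as JSON. move_arm: Moves the arm, as the interface text tells. Its arguments: {"type":"object","properties":{"rows":{"type":"array","items":{"type":"object","properties":{"translation":{"type":"array","items":{"type":"number"}},"rot":{"type":"array","items":{"type":"number"}},"hand":{"type":"number"}}}},"squeeze":{"type":"number"}},"required":["rows"]}

```bash
ls; mkdir -p pics; cat > h.py <<'E'
import numpy as np, cv2
from scipy.spatial.transform import Rotation as R
from station import arm
def tool():
    s=arm.get_state(); T=np.eye(4); T[:3,:3]=R.from_euler('xyz',s['ee_rot']).as_matrix(); T[:3,3]=s['eef_pos']; return T
def camT(name):
    p=arm.camera_params(name)
    if name=='wrist': return tool()@np.array(p['tool_from_camera'])
    T=np.eye(4); o=np.array(p['orientation'])
    T[:3,:3]=o if o.shape==(3,3) else (R.from_euler('xyz',o).as_matrix() if o.size==3 else R.from_quat(o).as_matrix())
    T[:3,3]=p['position']; return T
def w(T,pt): return T[:3,:3]@np.array(pt)+T[:3,3]
def px(name,T,u,v,z):   # pixel ray meets world height z
    p=arm.camera_params(name); f=240/np.tan(np.radians(p['vfov'])/2)
    d=T[:3,:3]@np.array([(u-p['cx'])/f,(v-p['cy'])/f,1]); return T[:3,3]+d*(z-T[2,3])/d[2]
def proj(name,T,P):
    p=arm.camera_params(name); f=240/np.tan(np.radians(p['vfov'])/2)
    c=T[:3,:3].T@(np.array(P)-T[:3,3]); return np.array([p['cx']+f*c[0]/c[2],p['cy']+f*c[1]/c[2]])
def cloud(name,T,d):
    p=arm.camera_params(name); f=240/np.tan(np.radians(p['vfov'])/2)
    v,u=np.mgrid[:480,:640]; c=np.stack([(u-p['cx'])/f*d,(v-p['cy'])/f*d,d],-1)
    return c@T[:3,:3].T+T[:3,3]
def save(n,im): cv2.imwrite('pics/'+n,im[...,::-1])
E
python3 - <<'E'
from h import *
np.set_printoptions(precision=4,suppress=True)
print(arm.get_state())
for c in ['scene','top','wrist']: print(c,arm.camera_params(c))
ims={}
for c in ['scene','top']:
    T=camT(c); im,d=arm.grab_frame(c); save(c+'0.png',im); np.save(c+'d.npy',d)
    for l in ['tote','tote_pour','tote_ear','bottle_fallen','bottle_left','lane','nut0','spanner']:
        for r in arm.pinpoint(l,c)[:6]:
            print(c,l,round(r['p'],2),w(T,r['point']))
E
```

```text
pics
{'t': 0.0, 'q': array([-1.0549,  0.3594,  0.0111, -0.0003, -1.2241, -0.2881]), 'qd': array([ 0.0004,  0.0001,  0.0005,  0.0005,  0.0008, -0.0021]), 'joint_efforts': array([  0.0006, -58.2725,  29.3052,   6.9967,   0.0072,  -0.0001]), 'eef_pos': array([ 0.1523, -0.6571,  0.2396]), 'ee_rot': array([ 3.1399, -0.0002, -2.9139]), 'force': array([-0.3662, -0.5044, -0.2302]), 'moment': array([-0.0065, -0.0161,  0.0171]), 'gripper_force': 0.0, 'width': 0.08764846912520392}
scene {'vfov': 49.2148737147563, 'cx': 318.9126919597599, 'cy': 241.22078887036375, 'position': array([0.1279, 0.5119, 0.8137]), 'orientation': array([-2.4523, -0.0151, -2.3741])}
top {'vfov': 42.00146160959923, 'cx': 309.6565291670842, 'cy': 242.79085471038732, 'position': array([0.4406, 0.0824, 1.5462]), 'orientation': array([-3.0594, -0.0213, -1.5479])}
wrist {'vfov': 59.44350800026279, 'cx': 320.4173279986672, 'cy': 241.77128839516857, 'tool_from_camera': array([[ 0.0005, -0.9584, -0.2855,  0.0771],
       [ 1.    ,  0.0006, -0.0005,  0.0011],
       [ 0.0006, -0.2855,  0.9584, -0.1437],
       [ 0.    ,  0.    , 
[... 696 characters left out ...]
er 0.56 [ 0.4247  0.1076 -0.0023]
top tote 0.9 [ 0.5117 -0.1     0.0014]
top tote_pour 0.9 [ 0.4306 -0.1786 -0.0003]
top tote_pour 0.55 [0.4286 0.1068 0.0022]
top tote_ear 0.75 [ 0.5845 -0.0386  0.0667]
top tote_ear 0.59 [ 0.4501 -0.0567  0.0066]
top bottle_fallen 0.57 [ 0.5361 -0.0945  0.0156]
top bottle_left 0.5 [0.4542 0.3803 0.0051]
top lane 0.85 [0.4468 0.3182 0.0027]
top nut0 0.67 [ 0.4503 -0.0554  0.0059]
top nut0 0.5 [ 0.5687 -0.0567  0.0014]
top nut0 0.49 [ 0.5616 -0.1759  0.006 ]
top nut0 0.46 [ 0.5701 -0.1142  0.0065]
top nut0 0.42 [ 0.5014 -0.0468  0.0049]
top spanner 0.74 [ 0.4489 -0.055   0.0038]
top spanner 0.54 [ 0.4278  0.1059 -0.0004]
top spanner 0.29 [0.4503 0.3815 0.0023]
```

```bash
python3 - <<'E'
import cv2
a=cv2.imread('pics/scene0.png');b=cv2.imread('pics/top0.png')
from h import *
T=camT('top'); c=proj('top',T,[0.5,0.1,0]).astype(int); print(c)
x0=max(c[0]-160,0);y0=max(c[1]-120,0); cr=b[y0:y0+240,x0:x0+320]
print(x0,y0); cv2.imwrite('pics/topc.png',cv2.resize(cr,(800,600),interpolation=cv2.INTER_CUBIC))
E
```

```text
[289 270]
129 150
```

View pics/scene0.png

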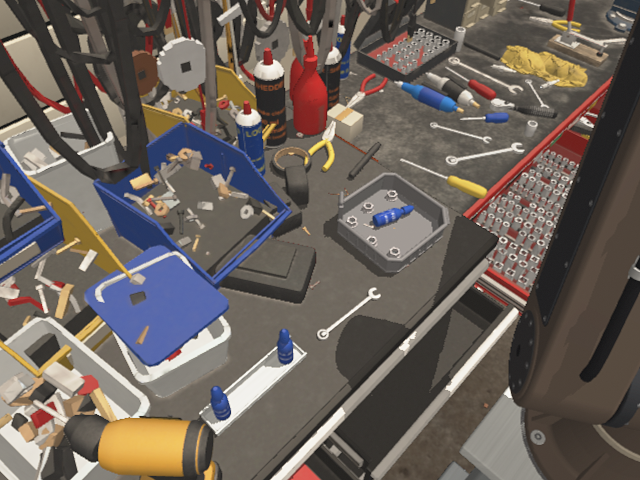

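View pics/topc.png

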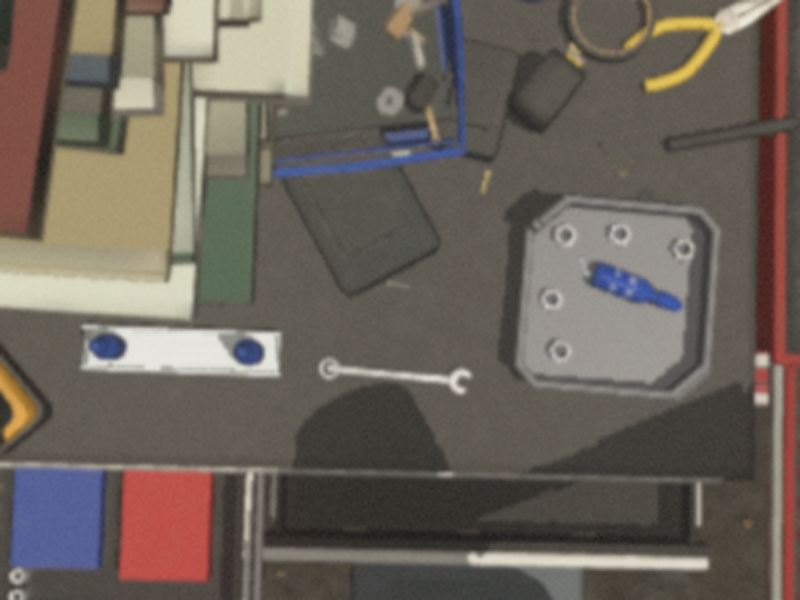

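The scene view shows the tote at about (390,222), its ear at (341,190) and the blue bottle lying in it at (390,215). The lane is at about (255,380), with bottles at (285,347) and (220,402). The top crop agrees: the bottle's base is at (592,278) and its cap at (680,303). The tape measure stands at (547,90), close to the ear.

```bash
python3 - <<'E'
from h import *
np.set_printoptions(precision=4,suppress=True)
for c in ['top','scene']:
    T=camT(c); im=cv2.imread(f'pics/{c}0.png'); d=np.load(c+'d.npy'); P=cloud(c,T,d)
    hsv=cv2.cvtColor(im,cv2.COLOR_BGR2HSV); blue=(hsv[...,0]>105)&(hsv[...,0]<130)&(hsv[...,1]>120)&(hsv[...,2]>50)&(d>0)
    def box(x0,x1,y0,y1,z0,z1): return (P[...,0]>x0)&(P[...,0]<x1)&(P[...,1]>y0)&(P[...,1]<y1)&(P[...,2]>z0)&(P[...,2]<z1)
    m=blue&box(.44,.6,-.2,-.03,-.01,.06); q=P[m]; ctr=q.mean(0); u,s,vt=np.linalg.svd(q[:,:2]-ctr[:2]); a=vt[0]*np.sign(-vt[0][1])
    t=(q[:,:2]-ctr[:2])@a; print(c,'fallen n',len(q),'ctr',ctr,'axis',a,'ends',ctr[:2]+a*t.min(),ctr[:2]+a*t.max(),'z pct',np.percentile(q[:,2],[5,50,95]))
    for y0,y1 in [(.2,.3),(.33,.43)]:
        q=P[blue&box(.42,.5,y0,y1,.0,.13)]; print(' standing n',len(q),q.mean(0),'top',np.percentile(q[:,2],97),q[q[:,2]>.075].mean(0), q[q[:,2]<.05].mean(0))
    q=P[box(.42,.48,.27,.36,-.02,.012)]; print(' gap z',np.median(q[:,2]))
    q=P[box(.47,.5,-.15,-.12,-.02,.03)]; print(' tote floor z',np.median(q[:,2]))
    q=P[box(.35,.40,-.1,.1,-.03,.03)]; print(' chest z',np.median(q[:,2]))
    q=P[box(.55,.63,-.09,.0,.07,.1)]; print(' ear top',len(q), q.mean(0), np.percentile(q[:,2],95) if len(q) else '')
    q=P[box(.585,.72,-.06,.08,.03,.12)]; q=q[(q[:,0]>.61)|(q[:,1]>-.01)]; print(' tape',len(q),q.min(0),q.max(0),q.mean(0))
    # bulky obstacles near lane
    for lo,hi,n in [((.3,.2),(.42,.45),'near lane'),((.48,.2),(.6,.45),'far lane'),((.4,.43),(.5,.55),'left lane'),((.36,.05),(.5,.2),'mid')]:
        q=P[box(lo[0],hi[0],lo[1],hi[1],.03,.6)]; print(' ',n,len(q),q.min(0) if len(q) else'', q.max(0) if len(q) else '')
T=camT('top')
print('wall corners', [px('top',T,129+u/2.5,150+v/2.5,.042) for u,v in [(522,378),(540,393),(672,396),(700,372),(718,215),(570,197),(530,225)]])
print('lane corners', [px('top',T,129+u/2.5,150+v/2.5,.012) for u,v in [(82,326),(280,333),(280,376),(82,368)]])
print('tape', [px('top',T,129+u/2.5,150+v/2.5,.071) for u,v in [(510,90),(550,52),(583,75),(545,130)]])
E
```

```text
top fallen n 179 ctr [ 0.5172 -0.1237  0.0273] axis [-0.3408 -0.9401] ends [ 0.5304 -0.0872] [ 0.5008 -0.169 ] z pct [0.0206 0.0276 0.0338]
 standing n 43 [0.4446 0.2415 0.0765] top 0.09567780717230452 [0.4452 0.2436 0.0889] [nan nan nan]
 standing n 49 [0.4464 0.375  0.073 ] top 0.09604167597239545 [0.4467 0.3772 0.0893] [0.4454 0.371  0.0485]
 gap z 0.0018427097909625711
 tote floor z 0.003943818350256367
 chest z -0.0005962546176674355
 ear top 73 [ 0.5845 -0.0389  0.0821] 0.08862750781740814
 tape 1492 [ 0.5864 -0.0594  0.0303] [0.7199 0.08   0.1185] [0.6851 0.022  0.0593]
  near lane 231 [0.3525 0.4349 0.0312] [0.4019 0.4499 0.2266]
  far lane 27 [0.5761 0.2001 0.0355] [0.5997 0.2126 0.0553]
  left lane 1772 [0.4    0.4485 0.0304] [0.4846 0.5498 0.2333]
  mid 0  
scene fallen n 336 ctr [ 0.5159 -0.1196  0.0232] axis [-0.3118 -0.9501] ends [ 0.5277 -0.0838] [ 0.4952 -0.1827] z pct [0.0148 0.0235 0.0299]
 standing n 345 [0.4402 0.2503 0.0576] top 0.09279653999813685 [0.4428 0.2489 0.0865] [0.4374 0.2511 0.0288]
 standing n 389 [0.4413 0.3831 0.0594] top 0.09381809735869376 [0.4444
[... 403 characters left out ...]
eft lane 3625 [0.4    0.4521 0.0354] [0.4999 0.55   0.2278]
  mid 0  
wall corners [array([ 0.4264, -0.0176,  0.042 ]), array([ 0.4124, -0.0351,  0.042 ]), array([ 0.4124, -0.1621,  0.042 ]), array([ 0.436 , -0.1889,  0.042 ]), array([ 0.5881, -0.2049,  0.042 ]), array([ 0.6021, -0.0608,  0.042 ]), array([ 0.5739, -0.0225,  0.042 ])]
lane corners [array([0.4668, 0.4109, 0.012 ]), array([0.4645, 0.2181, 0.012 ]), array([0.4227, 0.2167, 0.012 ]), array([0.4261, 0.4092, 0.012 ])]
tape [array([0.7002, 0.0011, 0.071 ]), array([ 0.738 , -0.0365,  0.071 ]), array([ 0.7166, -0.0685,  0.071 ]), array([ 0.6626, -0.0331,  0.071 ])]<stdin>:10: RuntimeWarning: Mean of empty slice.
  ret = um.true_divide(
```

```bash
cat >> h.py <<'E'
def rot(cols): return np.array(cols).T
def pick(c,th):
    c=np.array([*c,0.])/np.linalg.norm(c); up=np.array([0,0,1.]); a=-up*np.cos(th)-c*np.sin(th); x=c*np.cos(th)-up*np.sin(th)
    return rot([x,np.cross(a,x),a])
def place(c,th):
    c=np.array([*c,0.])/np.linalg.norm(c); up=np.array([0,0,1.]); a=c*np.cos(th)-up*np.sin(th); x=up*np.cos(th)+c*np.sin(th)
    return rot([x,np.cross(a,x),a])
def rel(p,Rm,msg=''):
    T=tool(); d=T[:3,:3].T@(np.array(p)-T[:3,3])*100; r=np.degrees(R.from_matrix(T[:3,:3].T@Rm).as_rotvec())
    print(msg,'trans cm',np.round(d,2),'rot deg',np.round(r,2),'rows',max(np.linalg.norm(d)/4.17,np.linalg.norm(r)/7.16))
E
python3 - <<'E'
from h import *
Rp=pick((-.33,-.944),np.radians(25)); rel([.491,-.207,.205],Rp)
E
```

```text
trans cm [-43.16  36.25   3.56] rot deg [-12.58 -22.84 -56.73] rows 13.542417308616686
```

Call:
move_arm(
  rows=[
    {"translation": [-21.5, 18, 0], "rot": [0, 0, -28], "hand": 0.45},
    {"translation": [-21.5, 18, 0], "rot": [0, 0, -28], "hand": 0.45},
    {"translation": [-21.5, 18, 0], "rot": [0, 0, -28], "hand": 0.45},
    {"translation": [-21.5, 18, 0], "rot": [0, 0, -28], "hand": 0.45},
    {"translation": [-21.5, 18, 0], "rot": [0, 0, -28], "hand": 0.45},
    {"translation": [-21.5, 18, 0], "rot": [0, 0, -28], "hand": 0.45},
    {"translation": [-43.1, 36.2, 3.5], "rot": [-12.6, -22.8, -56.7], "hand": 0.45},
    {"translation": [-43.1, 36.2, 3.5], "rot": [-12.6, -22.8, -56.7], "hand": 0.45},
  ],
  squeeze=15,
)

```text
t: 1.57
eef_pos: [0.3541, -0.3887, 0.2324]
ee_rot: [3.116, 0.164, -2.231]
force: [-1.1, 0.0, -0.7]
width: 0.0487
gripper_force: 0.0
```

```bash
python3 - <<'E'
from h import *
Rp=pick((-.33,-.944),np.radians(25)); rel([.491,-.207,.205],Rp); s=arm.get_state();print(s['q'],s['eef_pos'],s['ee_rot'],s['width'])
E
```

```text
trans cm [-21.99   0.17   6.43] rot deg [ -4.08 -15.21 -17.96] rows 5.494301900982301
[-0.58460633  0.15951802 -0.2157998  -0.17711886 -1.21364936 -0.00980993] [ 0.3541441  -0.38869816  0.23236289] [ 3.11638447  0.16443352 -2.23086376] 0.048672888320386465
```

Call:
move_arm(
  rows=[
    {"translation": [-22, 0.2, 6.4], "rot": [-4.1, -15.2, -18], "hand": 0.45},
    {"translation": [-22, 0.2, 6.4], "rot": [-4.1, -15.2, -18], "hand": 0.45},
    {"translation": [-22, 0.2, 6.4], "rot": [-4.1, -15.2, -18], "hand": 0.45},
    {"translation": [-22, 0.2, 6.4], "rot": [-4.1, -15.2, -18], "hand": 0.45},
    {"translation": [-22, 0.2, 6.4], "rot": [-4.1, -15.2, -18], "hand": 0.45},
    {"translation": [-22, 0.2, 6.4], "rot": [-4.1, -15.2, -18], "hand": 0.45},
    {"translation": [-22, 0.2, 6.4], "rot": [-4.1, -15.2, -18], "hand": 0.45},
    {"translation": [-22, 0.2, 6.4], "rot": [-4.1, -15.2, -18], "hand": 0.45},
  ],
)

```text
t: 2.23
eef_pos: [0.4907, -0.2097, 0.2034]
ee_rot: [3.138, 0.433, -1.912]
force: [0.6, 0.4, 0.8]
width: 0.0486
gripper_force: 0.0
```

```bash
cat > look.py <<'E'
from h import *
np.set_printoptions(precision=4,suppress=True)
def bottle():
    T=camT('wrist'); im,d=arm.grab_frame('wrist'); P=cloud('wrist',T,d)
    hsv=cv2.cvtColor(im,cv2.COLOR_RGB2HSV); m=(hsv[...,0]>105)&(hsv[...,0]<130)&(hsv[...,1]>120)&(hsv[...,2]>40)&(d>0)&(P[...,2]<.06)&(P[...,2]>0)&(P[...,1]<0)
    q=P[m]; ctr=q.mean(0); vt=np.linalg.svd(q[:,:2]-ctr[:2],full_matrices=False)[2]; a=vt[0]*np.sign(-vt[0][1]); t=(q[:,:2]-ctr[:2])@a
    print('n',len(q),'ctr',ctr,'axis',a,'ends',ctr[:2]+a*np.percentile(t,.5),ctr[:2]+a*np.percentile(t,99.5),'z',np.percentile(q[:,2],[2,50,98]))
    s=(q[:,:2]-ctr[:2])@np.array([-a[1],a[0]]); b=t<0; print('body mid side',(np.percentile(s[b],1)+np.percentile(s[b],99))/2,np.ptp(np.percentile(s[b],[1,99])))
    for l in ['bottle_fallen','tote_ear']:
        for r in arm.pinpoint(l,'wrist')[:2]: print(l,round(r['p'],2),w(T,r['point']))
    f=P[(P[...,0]>.48)&(P[...,0]<.5)&(P[...,1]>-.12)&(P[...,1]<-.09)]; print('floor',np.median(f[:,2])if len(f) else '')
    for r in arm.pinpoint('nut0','wrist')[:6]: print('nut',round(r['p'],2),w(T,r['point']))
    return im
E
python3 - <<'E'
from look import *
s=arm.get_state();print(s['q'],s['eef_pos'],s['width'])
save('w1.png',bottle())
E
```

```text
[-0.368   0.2337 -0.1447 -0.4593 -1.2434  0.1887] [ 0.4907 -0.2097  0.2034] 0.04862690097327388
n 844 ctr [ 0.5114 -0.1319  0.025 ] axis [-0.3144 -0.9493] ends [ 0.5264 -0.0867] [ 0.4985 -0.171 ] z [0.0187 0.0249 0.0295]
body mid side 0.00042162041570951644 0.014794966056727497
bottle_fallen 0.77 [ 0.5309 -0.0868  0.0147]
tote_ear 0.75 [ 0.5843 -0.0397  0.0655]
tote_ear 0.56 [ 0.4276 -0.1763  0.0005]
floor 0.0032010592928604087
nut 0.93 [ 0.5603 -0.1722  0.0067]
nut 0.76 [ 0.5704 -0.1108  0.0022]
nut 0.75 [ 0.5671 -0.0589  0.0061]
nut 0.6 [ 0.4553 -0.0608  0.0059]
nut 0.58 [ 0.5095 -0.0431  0.0011]
```

View pics/w1.png

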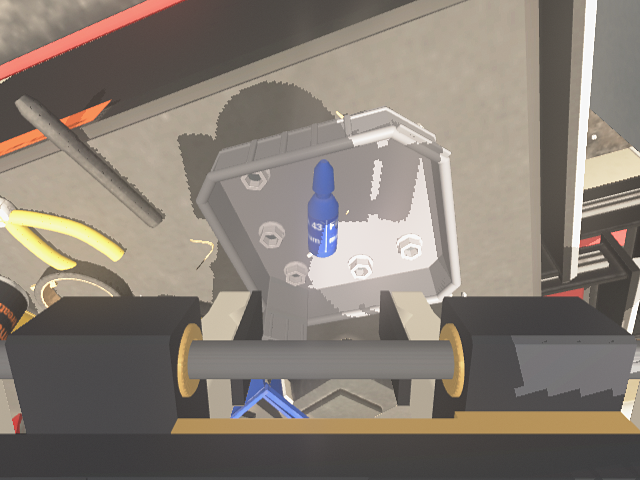

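The wrist picture shows the bottle lying along the image column, with its cap at (323,163) and base at (323,255). It is centred between the fingers (225 and 410), and the nuts are clear of the finger paths.

```bash
python3 - <<'E'
from h import *
T=camT('wrist'); print(px('wrist',T,323,257,.017),px('wrist',T,323,163,.017))
Rp=pick((-.32,-.947),np.radians(25)); p=np.array([.515,-.126,.024]); rel(p-Rp[:,2]*.04,Rp); rel(p,Rp)
E
```

```text
[ 0.5339293  -0.07822451  0.017     ] [ 0.50061122 -0.1728068   0.017     ]
 trans cm [-0.51  0.45 16.04] rot deg [-0.27 -0.17 -0.97] rows 3.8506298768753635
 trans cm [-0.52  0.47 20.04] rot deg [-0.27 -0.17 -0.97] rows 4.809343365118782
```

Call:
move_arm(
  rows=[
    {"translation": [-0.5, 0.35, 16], "rot": [-0.3, -0.2, -1], "hand": 0.45},
    {"translation": [-0.5, 0.35, 16], "rot": [-0.3, -0.2, -1], "hand": 0.45},
    {"translation": [-0.5, 0.35, 16], "rot": [-0.3, -0.2, -1], "hand": 0.45},
    {"translation": [-0.5, 0.35, 16], "rot": [-0.3, -0.2, -1], "hand": 0.45},
    {"translation": [-0.5, 0.35, 18], "rot": [-0.3, -0.2, -1], "hand": 0.45},
    {"translation": [-0.5, 0.35, 19], "rot": [-0.3, -0.2, -1], "hand": 0.45},
    {"translation": [-0.5, 0.35, 20], "rot": [-0.3, -0.2, -1], "hand": 0.45},
    {"translation": [-0.5, 0.35, 20], "rot": [-0.3, -0.2, -1], "hand": 0.45},
  ],
)

```text
t: 3.1
eef_pos: [0.516, -0.126, 0.0232]
ee_rot: [3.14, 0.437, -1.896]
force: [-0.3, 0.6, 0.9]
width: 0.0485
gripper_force: 0.0
```

Call:
move_arm(
  rows=[
    {"translation": [0, 0, 0], "rot": [0, 0, 0], "hand": 0.75},
    {"translation": [0, 0, 0], "rot": [0, 0, 0], "hand": 0.75},
    {"translation": [0, 0, 0], "rot": [0, 0, 0], "hand": 0.8},
    {"translation": [0, 0, 0], "rot": [0, 0, 0], "hand": 0.8},
    {"translation": [0, 0, 0], "rot": [0, 0, 0], "hand": 0.8},
    {"translation": [0, 0, 0], "rot": [0, 0, 0], "hand": 0.8},
  ],
  squeeze=15,
)

```text
t: 3.6
eef_pos: [0.5167, -0.1263, 0.0251]
ee_rot: [-3.14, 0.437, -1.894]
force: [-1.3, -1.6, 6.8]
width: 0.0253
gripper_force: 15.0
```

Call:
move_arm(
  rows=[
    {"translation": [-0.8, 0, -1.8], "rot": [0, 0, 0], "hand": 0.8},
    {"translation": [-2, 0, -4.5], "rot": [0, 0, 0], "hand": 0.8},
    {"translation": [-6.8, 0, -14.5], "rot": [0, 0, 0], "hand": 0.8},
    {"translation": [-6.8, 0, -14.5], "rot": [0, 0, 0], "hand": 0.8},
    {"translation": [-6.8, 0, -14.5], "rot": [0, 0, 0], "hand": 0.8},
    {"translation": [-6.8, 0, -14.5], "rot": [0, 0, 0], "hand": 0.8},
  ],
  squeeze=20,
)

```text
t: 4.1
eef_pos: [0.5192, -0.1269, 0.1914]
ee_rot: [-3.13, 0.437, -1.889]
force: [1.0, 0.8, -0.8]
width: 0.0249
gripper_force: 20.0
```

```bash
python3 - <<'E'
from h import *
np.set_printoptions(precision=4,suppress=True)
im,d=arm.grab_frame('wrist'); save('w2.png',im); 
s=arm.get_state();print(s['q'],s['eef_pos'],s['width'])
rel([.42,.12,.22],place((1,-.3),np.radians(45)),'mid')
rel([.41,.314,.20],place((1,0),np.radians(25)),'end')
E
```

```text
[-0.2068  0.209  -0.2089 -0.4808 -1.1389  0.086 ] [ 0.518  -0.1262  0.1883] 0.024697241973509042
mid trans cm [-19.71  17.1    5.59] rot deg [ 16.39  53.4  -95.18] rows 15.413068810320631
end trans cm [-35.26  24.23  15.01] rot deg [  39.63   59.18 -109.95] rows 18.296632195410346
```

View pics/w2.png

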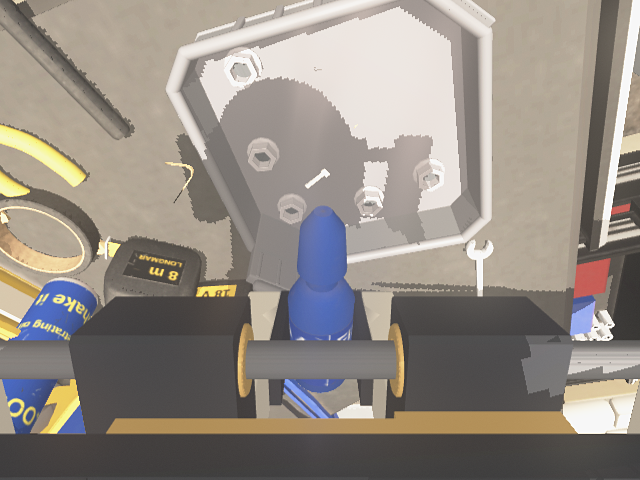

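The bottle is held between the pads, with its cap at (323,240) pointing up the image. The five nuts are still in the tote.

Call:
move_arm(
  rows=[
    {"translation": [-19.7, 17.1, 5.6], "rot": [16.4, 53.4, -95.2], "hand": 0.8},
    {"translation": [-19.7, 17.1, 5.6], "rot": [16.4, 53.4, -95.2], "hand": 0.8},
    {"translation": [-19.7, 17.1, 5.6], "rot": [16.4, 53.4, -95.2], "hand": 0.8},
    {"translation": [-19.7, 17.1, 5.6], "rot": [16.4, 53.4, -95.2], "hand": 0.8},
    {"translation": [-19.7, 17.1, 5.6], "rot": [16.4, 53.4, -95.2], "hand": 0.8},
    {"translation": [-19.7, 17.1, 5.6], "rot": [16.4, 53.4, -95.2], "hand": 0.8},
    {"translation": [-19.7, 17.1, 5.6], "rot": [16.4, 53.4, -95.2], "hand": 0.8},
    {"translation": [-19.7, 17.1, 5.6], "rot": [16.4, 53.4, -95.2], "hand": 0.8},
  ],
)

```text
t: 4.82
eef_pos: [0.4187, 0.1189, 0.2166]
ee_rot: [-2.895, -0.074, -1.24]
force: [1.9, -0.2, -0.9]
width: 0.0246
gripper_force: 20.0
```

```bash
python3 - <<'E'
from h import *
np.set_printoptions(precision=4,suppress=True)
s=arm.get_state();print(s['q'],s['eef_pos'],s['width'])
rel([.42,.12,.22],place((1,-.3),np.radians(45)),'mid')
rel([.41,.314,.20],place((1,0),np.radians(25)),'end')
E
```

```text
[ 0.9026 -0.1993 -0.7988  0.2664 -0.8189 -0.7303] [0.4187 0.1189 0.2166] 0.024624599276612837
mid trans cm [-0.04 -0.24 -0.3 ] rot deg [ 10.41  30.94 -54.3 ] rows 8.848875605555612
end trans cm [-18.81  -5.28   1.6 ] rot deg [ 30.36  44.   -66.07] rows 11.869088323412525
```

Call:
move_arm(
  rows=[
    {"translation": [-18.8, -5.3, 1.6], "rot": [30.4, 44, -66], "hand": 0.8},
    {"translation": [-18.8, -5.3, 1.6], "rot": [30.4, 44, -66], "hand": 0.8},
    {"translation": [-18.8, -5.3, 1.6], "rot": [30.4, 44, -66], "hand": 0.8},
    {"translation": [-18.8, -5.3, 1.6], "rot": [30.4, 44, -66], "hand": 0.8},
    {"translation": [-18.8, -5.3, 1.6], "rot": [30.4, 44, -66], "hand": 0.8},
    {"translation": [-18.8, -5.3, 1.6], "rot": [30.4, 44, -66], "hand": 0.8},
    {"translation": [-18.8, -5.3, 1.6], "rot": [30.4, 44, -66], "hand": 0.8},
    {"translation": [-18.8, -5.3, 1.6], "rot": [30.4, 44, -66], "hand": 0.8},
  ],
)

```text
t: 5.48
eef_pos: [0.416, 0.3366, 0.2184]
ee_rot: [-2.875, -0.798, -0.586]
force: [0.7, 0.5, -0.7]
width: 0.0248
gripper_force: 20.0
```

```bash
python3 - <<'E'
from h import *
np.set_printoptions(precision=4,suppress=True)
s=arm.get_state();print(s['q'],s['eef_pos'],s['width'])
rel([.42,.314,.18],place((1,0),np.radians(25)),'end')
E
```

```text
[ 1.3853  0.0862 -1.0167  1.1533 -0.9413 -1.2304] [0.416  0.3366 0.2184] 0.024756079088605012
end trans cm [-1.64  2.61  3.24] rot deg [ 12.77  15.87 -21.31] rows 4.117096053365668
```

```bash
cat > kin.py <<'E'
from h import *
import itertools, os, json
from scipy.optimize import least_squares
D=[([-1.0549,.3594,.0111,-.0003,-1.2241,-.2881],[.1523,-.6571,.2396],[3.1399,-.0002,-2.9139]),
([-0.58460633,0.15951802,-0.2157998,-0.17711886,-1.21364936,-0.00980993],[0.3541441,-0.38869816,0.23236289],[3.11638447,0.16443352,-2.23086376]),
([-.368,.2337,-.1447,-.4593,-1.2434,.1887],[.4907,-.2097,.2034],[3.138,.433,-1.912]),
([-.2068,.209,-.2089,-.4808,-1.1389,.086],[.518,-.1262,.1883],[-3.13,.437,-1.889]),
([.9026,-.1993,-.7988,.2664,-.8189,-.7303],[.4187,.1189,.2166],[-2.895,-.074,-1.24]),
([1.3853,.0862,-1.0167,1.1533,-.9413,-1.2304],[.416,.3366,.2184],[-2.875,-.798,-.586])]
def fk(q,p,s):
    o1,r0,d,h,o2,L2,o3,a3,L4,o4,o5,a5,o6,L6=p
    def M(ax,ang,t=(0,0,0)):
        T=np.eye(4); T[:3,:3]=R.from_euler(ax,ang).as_matrix(); T[:3,3]=t; return T
    tr=lambda x,y,z: M('z',0,(x,y,z))
    return M('z',q[0]+o1)@tr(r0,d,h)@M('y',s[0]*q[1]+o2)@tr(0,0,L2)@M('y',s[1]*q[2]+o3)@tr(a3,0,L4)@M('z',s[2]*q[3]+o4)@M('y',s[3]*q[4]+o5)@tr(a5,0,0)@M('z',s[4]*q[5]+o6)@tr(0,0,L6)
def err(p,s):
    e=[]
    for q,x,r in D:
        T=fk(q,p,s); e+=list((T[:3,3]-x)*10); e+=list((T[:3,:3].T@R.from_euler('xyz',r).as_matrix()-np.eye(3)).ravel())
    return np.array(e)
if __name__=='__main__':
    rng=np.random.default_rng(0); best=(9,)
    for s in itertools.product([1],[1,-1],[1,-1],[1,-1],[1,-1]):
        for k in range(6):
            p0=np.array([0,0,.0,.3,0,.35,rng.choice([0,1.57,-1.57]),0,.35,rng.choice([0,3.14]),rng.choice([0,1.57,-1.57,3.14]),0,rng.choice([0,1.57,-1.57,3.14]),.3])+rng.normal(0,.05,14)
            r=least_squares(err,p0,args=(s,),max_nfev=150)
            if r.cost<best[0]: best=(r.cost,s,r.x); print(s,r.cost)
    print(np.round(best[2],3)); json.dump([best[1],list(best[2])],open('kin.json','w'))
E
time timeout 500 python3 kin.py
```

```text
(1, 1, 1, 1, 1) 2.256510611322342
(1, 1, 1, 1, 1) 2.256510603359938
(1, 1, 1, 1, 1) 1.3558713572268222
(1, 1, 1, 1, 1) 1.3558713571105858
(1, 1, -1, -1, 1) 1.355871356747096
(1, -1, 1, 1, 1) 1.2806031517106369
(1, -1, 1, 1, -1) 0.8880113119318721
(1, -1, 1, 1, -1) 0.8880113119286513
(1, -1, 1, 1, -1) 0.4134738847178744
(1, -1, 1, 1, -1) 0.41347388454929757
(1, -1, -1, 1, -1) 0.4134738845380533
[ 0.088  0.293 -0.195 -0.047 -0.183  0.667  1.768 -0.023 -0.     3.043
  6.304  0.205  1.696  0.43 ]
real	1m47.667s
user	1m47.570s
sys	0m0.138s
```

```bash
cat > kin2.py <<'E'
from kin import *
best=(9,)
for s in itertools.product([1],[-1],[1,-1],[-1],[1,-1]):
  for o6 in (1.57,-1.57):
   for o4 in (0,3.14):
    for h,L6 in ((.2,.35),(.4,.2)):
      for a in (0,.08):
        p0=np.array([0,0,-.19,h,0,.35,1.57 if o4==0 else 1.57,a,.4,o4,0,a,o6,L6])
        r=least_squares(err,p0,args=(s,),max_nfev=60)
        if r.cost<best[0]: best=(r.cost,s,r.x); print(s,r.cost)
print(np.round(best[2],3)); json.dump([best[1],list(best[2])],open('kin.json','w'))
e=err(best[2],best[1]).reshape(6,12); print(np.round(e[:,:3]*100,1))
E
timeout 300 python3 kin2.py
```

```text
(1, -1, 1, -1, 1) 1.2038628363595003
(1, -1, 1, -1, 1) 1.20386283447968
(1, -1, 1, -1, -1) 0.41347388458981243
(1, -1, 1, -1, -1) 0.4134738845420561
(1, -1, 1, -1, -1) 0.4134738845217165
(1, -1, -1, -1, -1) 0.4134738845211568
[ 0.088  0.293 -0.195 -0.047 -0.183  0.667  1.768 -0.023 -0.    -0.099
 -0.021 -0.205 -1.445  0.43 ]
[[ 15.3  13.2 -35. ]
 [ -8.2   7.8 -21.8]
 [ -4.  -11.   19. ]
 [ 10.  -22.2  47. ]
 [-23.4  20.3  -8.4]
 [ 20.8  -4.9  -0.8]]
```

```bash
cat > kin3.py <<'E'
from h import *
from kin import D
import itertools,json
from scipy.optimize import least_squares
def M(ax,ang,t=(0,0,0)):
    T=np.eye(4); T[:3,:3]=R.from_euler(ax,ang).as_matrix(); T[:3,3]=t; return T
def rotfit(p,s):
    e=[]
    for q,x,r in D:
        m=M('z',q[0]+p[0])@M('y',q[1]-q[2]+p[1])@M('z',s[0]*q[3]+p[2])@M('y',-q[4]+p[3])@M('z',s[1]*q[5]+p[4])
        e+=list((R.from_matrix(m[:3,:3].T)*R.from_euler('xyz',r)).as_rotvec())
    return np.array(e)
if __name__=='__main__':
  for s in itertools.product([1,-1],[1,-1]):
   best=(9,)
   for k in range(40):
    r=least_squares(rotfit,np.random.default_rng(k).uniform(-3.1,3.1,5),args=(s,))
    if r.cost<best[0]: best=(r.cost,r.x)
   print(s,best[0],np.round(best[1],3)); print(np.round(np.degrees(rotfit(best[1],s)).reshape(6,3),1).tolist())
E
timeout 300 python3 kin3.py
```

```text
(1, 1) 0.29883433553214506 [ 1.48   2.493  1.878 -1.231 -1.472]
[[2.2, 16.9, 4.5], [-1.9, 6.4, -13.4], [-2.5, -9.3, -14.2], [-4.2, -10.8, 1.1], [-9.0, 2.0, 29.0], [1.9, 4.7, -7.0]]
(1, -1) 4.574757089769401e-06 [-1.000e-03  4.712e+00 -6.283e+00  3.142e+00  4.711e+00]
[[-0.0, -0.0, 0.0], [-0.0, -0.0, 0.0], [-0.1, 0.0, 0.0], [0.1, 0.0, -0.1], [-0.0, -0.0, 0.0], [0.0, -0.0, 0.0]]
(-1, 1) 0.2988343355350833 [-4.804 -0.648 -1.878  1.911 -1.472]
[[2.2, 16.9, 4.5], [-1.9, 6.4, -13.4], [-2.5, -9.3, -14.2], [-4.2, -10.8, 1.1], [-9.0, 2.0, 29.0], [1.9, 4.7, -7.0]]
(-1, -1) 4.57475708976848e-06 [-1.000e-03  1.570e+00 -6.283e+00  0.000e+00 -1.572e+00]
[[-0.0, -0.0, 0.0], [-0.0, -0.0, 0.0], [-0.1, 0.0, 0.0], [0.1, 0.0, -0.1], [-0.0, -0.0, 0.0], [0.0, -0.0, 0.0]]
```

```bash
cat > ik.py <<'E'
from kin3 import *
def rots(q):
    A=R.from_euler('z',q[0]); B=A*R.from_euler('y',q[1]); C=B*R.from_euler('y',-q[2]+np.pi/2); E=C*R.from_euler('z',-q[3]); F=E*R.from_euler('y',-q[4]); G=F*R.from_euler('z',-q[5]-np.pi/2)
    return [r.as_matrix() for r in (A,B,C,E,F,G)]
def row(q):
    A,B,C,E,F,G=rots(q); return np.column_stack([A[:,0],A[:,1],A[:,2],B[:,0],B[:,2],C[:,0],C[:,2],E[:,0],E[:,1],F[:,0],F[:,2]])
XX=np.vstack([row(q) for q,_,_ in D]); YY=np.hstack([x for _,x,_ in D])
P=np.linalg.solve(XX.T@XX+1e-6*np.eye(11),XX.T@YY)
def fk(q): return row(q)@P, rots(q)[-1]
lo=np.array([-3.07,-1.43,-1.02,-3.03,-3.05,-3.03]); hi=np.array([3.07,2.12,1.25,1.67,0,3.03])
def ik(p,Rm,q0,free=False):
    def e(q):
        x,r=fk(q); return np.r_[(x-p)*10,R.from_matrix(r.T@Rm).as_rotvec()]
    return least_squares(e,np.clip(q0,lo+.02,hi-.02),bounds=(lo,hi)) 
if __name__=='__main__':
    np.set_printoptions(precision=3,suppress=True); print(P,np.abs(XX@P-YY).max())
    from h import place
    q0=arm.get_state()['q']
    for z in (.045,.15):
     for th in (15,25,35,45,55):
      for ph in (-20,0,15):
        c=(np.cos(np.radians(ph)),np.sin(np.radians(ph))); Rm=place(c,np.radians(th))
        s=ik(np.array([.445,.314,z]),Rm,q0); x,r=fk(s.x)
        print(z,th,ph,s.x,'poserr mm',round(1000*np.linalg.norm(x-[.445,.314,z]),1),'rot',round(np.degrees(np.linalg.norm(R.from_matrix(r.T@Rm).as_rotvec())),1))
E
python3 ik.py
```

```text
[-0.    -0.     0.199  0.     0.602  0.     0.464 -0.    -0.192  0.
  0.364] 4.2606552070556525e-05
0.045 15 -20 [ 1.397  0.784 -1.02   1.321 -1.267 -1.769] poserr mm 3.4 rot 7.7
0.045 15 0 [ 1.403  0.824 -1.02   1.344 -1.314 -1.738] poserr mm 11.3 rot 25.8
0.045 15 15 [ 1.407  0.861 -1.02   1.361 -1.358 -1.733] poserr mm 17.4 rot 39.3
0.045 25 -20 [ 1.345  0.653 -1.02   1.33  -1.116 -1.611] poserr mm 3.7 rot 8.6
0.045 25 0 [ 1.329  0.634 -1.02   1.358 -1.096 -1.445] poserr mm 11.2 rot 25.6
0.045 25 15 [ 1.28   0.558 -1.02   1.382 -0.997 -1.205] poserr mm 16.7 rot 37.9
0.045 35 -20 [ 1.275  0.532 -1.02   1.331 -0.955 -1.448] poserr mm 3.5 rot 8.1
0.045 35 0 [ 1.23   0.478 -1.02   1.355 -0.876 -1.169] poserr mm 10.0 rot 23.1
0.045 35 15 [ 1.127  0.376 -1.02   1.363 -0.693 -0.802] poserr mm 14.0 rot 32.9
0.045 45 -20 [ 1.192  0.428 -1.02   1.32  -0.787 -1.286] poserr mm 2.7 rot 6.4
0.045 45 0 [ 1.125  0.368 -1.02   1.33  -0.672 -0.931] poserr mm 7.8 rot 18.6
0.045 45 15 [ 1.013  0.291 -1.02   1.3   -0.474 -0.519] poserr mm 10.2 rot 25.9
0.045 55 -20 [ 1.103  0.347 -1.02   1.292 -0.618 
[... 653 characters left out ...]
.4
0.15 35 -20 [ 1.322  0.308 -1.02   1.227 -1.004 -1.239] poserr mm 1.7 rot 4.0
0.15 35 0 [ 1.256  0.222 -1.02   1.236 -0.87  -0.907] poserr mm 7.5 rot 17.9
0.15 35 15 [ 1.137  0.111 -1.02   1.206 -0.642 -0.497] poserr mm 10.4 rot 26.2
0.15 45 -20 [ 1.251  0.213 -1.02   1.209 -0.85  -1.103] poserr mm 0.3 rot 0.7
0.15 45 0 [ 1.174  0.138 -1.02   1.199 -0.704 -0.724] poserr mm 4.8 rot 11.9
0.15 45 15 [ 1.066  0.061 -1.02   1.136 -0.495 -0.309] poserr mm 6.7 rot 17.9
0.15 55 -20 [ 1.223  0.162 -0.952  1.007 -0.746 -0.862] poserr mm 0.0 rot 0.0
0.15 55 0 [ 1.104  0.085 -1.02   1.145 -0.563 -0.574] poserr mm 1.9 rot 5.0
0.15 55 15 [ 1.024  0.038 -1.02   1.068 -0.402 -0.184] poserr mm 3.2 rot 9.0
```

```bash
cat > scan.py <<'E'
from ik import *
from h import place
np.set_printoptions(precision=2,suppress=True)
q0=arm.get_state()['q']; rng=np.random.default_rng(1)
for xy in [(.445,.314),(.465,.10),(.48,.05),(.42,.2),(.45,.2),(.55,.03)]:
  for ph in range(-180,180,30):
    Rm=place((np.cos(np.radians(ph)),np.sin(np.radians(ph))),np.radians(25)); p=np.array([*xy,.048])
    for k in range(5):
      s=ik(p,Rm,q0 if k==0 else rng.uniform(lo,hi))
      if s.cost<1e-6: print(xy,ph,s.x,'margin',round(min((s.x-lo).min(),(hi-s.x).min()),2)); break
E
timeout 500 python3 scan.py
```

```text
(0.445, 0.314) -180 [ 0.58  0.96  0.37 -0.57 -1.98 -2.09] margin 0.88
(0.445, 0.314) -150 [ 0.79  1.01  0.38 -0.27 -2.04 -1.81] margin 0.87
(0.445, 0.314) -120 [ 1.    0.99  0.2   0.04 -1.91 -1.54] margin 1.05
(0.445, 0.314) -90 [ 1.2   0.91 -0.14  0.34 -1.63 -1.39] margin 0.88
(0.445, 0.314) -60 [ 1.36  0.78 -0.56  0.68 -1.31 -1.41] margin 0.46
(0.445, 0.314) -30 [ 1.35  0.64 -1.02  1.31 -1.11 -1.67] margin 0.0
(0.445, 0.314) 60 [-0.1   0.6  -0.72 -1.87 -1.05 -1.84] margin 0.3
(0.445, 0.314) 90 [ 0.05  0.61 -0.38 -1.36 -1.18 -2.21] margin 0.64
(0.445, 0.314) 120 [ 0.2   0.72 -0.07 -1.05 -1.47 -2.3 ] margin 0.73
(0.445, 0.314) 150 [ 0.38  0.85  0.19 -0.81 -1.76 -2.26] margin 0.77
(0.465, 0.1) -180 [ 0.35  0.93  0.19 -0.34 -1.92 -1.85] margin 1.06
(0.465, 0.1) -150 [ 0.58  0.92  0.06 -0.06 -1.84 -1.61] margin 1.08
(0.465, 0.1) -120 [ 0.81  0.86 -0.21  0.22 -1.62 -1.46] margin 0.81
(0.465, 0.1) -90 [ 1.01  0.76 -0.58  0.52 -1.33 -1.45] margin 0.44
(0.465, 0.1) 30 [-0.72  0.74 -0.94 -1.94 -1.17 -1.46] margin 0.08
(0.465, 0.1) 60 [-0.47  0.58 -0.56 -1.42 -1.16 -2.05] margin 0.46
(0.465, 
[... 1752 characters left out ...]
6 -1.61 -1.09 -1.94] margin 0.36
(0.45, 0.2) 120 [ 0.05  0.74 -0.08 -0.94 -1.55 -2.23] margin 0.8
(0.45, 0.2) 150 [ 0.25  0.85  0.14 -0.7  -1.79 -2.14] margin 0.89
(0.55, 0.03) -180 [ 0.25  1.02  0.4  -0.25 -2.05 -1.8 ] margin 0.85
(0.55, 0.03) -150 [ 0.45  1.    0.19  0.07 -1.9  -1.52] margin 1.06
(0.55, 0.03) -120 [ 0.65  0.9  -0.15  0.36 -1.62 -1.38] margin 0.87
(0.55, 0.03) -90 [ 0.8   0.77 -0.58  0.72 -1.29 -1.42] margin 0.44
(0.55, 0.03) 60 [-0.49  0.62 -0.35 -1.34 -1.2  -2.23] margin 0.67
(0.55, 0.03) 90 [-0.34  0.74 -0.04 -1.03 -1.49 -2.31] margin 0.72
(0.55, 0.03) 120 [-0.17  0.87  0.22 -0.8  -1.78 -2.26] margin 0.77
(0.55, 0.03) 150 [ 0.03  0.97  0.4  -0.56 -2.   -2.08] margin 0.85
```

```bash
cat > path.py <<'E'
from ik import *
from h import place,tool,pick
from scipy.spatial.transform import Slerp
np.set_printoptions(precision=2,suppress=True)
def sim(q,wps,n=20):
    p0,r0=fk(q)
    for p,Rm in wps:
        sl=Slerp([0,1],R.from_matrix([r0,Rm]))
        print('turn',round(np.degrees(R.from_matrix(r0.T@Rm).magnitude()),0))
        for k in range(1,n+1):
            s=ik(p0+(np.array(p)-p0)*k/n,sl(k/n).as_matrix(),q); dq=np.abs(s.x-q).max(); q=s.x
            if k%5==0 or s.cost>1e-6: print(k,q,'dq',round(dq,2),'' if s.cost<1e-6 else f'BAD {s.cost:.1e}', 'toolz',sl(k/n).as_matrix()[:,2])
        p0,r0=np.array(p),Rm
    return q
E
python3 - <<'E'
from path import *
q=arm.get_state()['q']; T=tool(); print(T)
d=lambda a:(np.cos(np.radians(a)),np.sin(np.radians(a)))
print('direct'); sim(q,[([.462,.13,.2],place(d(60),np.radians(25)))])
print('via'); q=sim(q,[([.46,.15,.25],pick(d(20),np.radians(25))),([.462,.13,.2],place(d(60),np.radians(25))),([.462,.13,.048],place(d(60),np.radians(25)))])
E
```

```text
[[ 0.58 -0.38  0.72  0.42]
 [-0.39 -0.91 -0.16  0.34]
 [ 0.72 -0.18 -0.67  0.22]
 [ 0.    0.    0.    1.  ]]
direct
turn 83.0
1 [ 1.37  0.07 -1.02  1.14 -0.93 -1.16] dq 0.07 BAD 2.3e-03 toolz [ 0.74 -0.11 -0.66]
2 [ 1.35  0.05 -1.02  1.12 -0.91 -1.07] dq 0.08 BAD 9.6e-03 toolz [ 0.76 -0.06 -0.64]
3 [ 1.33  0.03 -1.02  1.1  -0.89 -0.98] dq 0.09 BAD 2.1e-02 toolz [ 0.78 -0.01 -0.63]
4 [ 1.31  0.01 -1.02  1.08 -0.86 -0.88] dq 0.1 BAD 3.7e-02 toolz [ 0.79  0.04 -0.61]
5 [ 1.27 -0.02 -1.02  1.05 -0.81 -0.75] dq 0.12 BAD 5.6e-02 toolz [ 0.8   0.09 -0.6 ]
6 [ 1.23 -0.06 -1.02  1.02 -0.75 -0.61] dq 0.15 BAD 7.7e-02 toolz [ 0.8   0.15 -0.58]
7 [ 1.16 -0.1  -1.02  0.97 -0.66 -0.43] dq 0.18 BAD 9.8e-02 toolz [ 0.8   0.2  -0.57]
8 [ 1.08 -0.15 -1.02  0.87 -0.52 -0.16] dq 0.27 BAD 1.2e-01 toolz [ 0.79  0.25 -0.55]
9 [ 0.45 -0.2  -0.73 -1.71 -0.    3.03] dq 3.19 BAD 3.7e-03 toolz [ 0.79  0.31 -0.54]
10 [ 0.46 -0.21 -0.73 -1.66 -0.    3.03] dq 0.06 BAD 6.7e-04 toolz [ 0.77  0.36 -0.52]
11 [ 0.48 -0.21 -0.74 -1.52 -0.02  2.93] dq 0.14 BAD 1.0e-04 toolz [ 0.76  0.41 -0.51]
12 [ 0.55 -0.22 -0.75 -1.29
[... 2695 characters left out ...]
.42]
13 [ 0.17  0.07 -0.6  -0.98 -0.56  3.03] dq 0.01 BAD 1.1e-01 toolz [ 0.45  0.78 -0.42]
14 [ 0.18  0.08 -0.61 -0.98 -0.55  3.03] dq 0.01 BAD 1.1e-01 toolz [ 0.45  0.78 -0.42]
15 [ 0.18  0.1  -0.61 -0.98 -0.54  3.03] dq 0.01 BAD 1.2e-01 toolz [ 0.45  0.78 -0.42]
16 [ 0.19  0.11 -0.61 -0.98 -0.53  3.03] dq 0.01 BAD 1.2e-01 toolz [ 0.45  0.78 -0.42]
17 [ 0.19  0.13 -0.61 -0.98 -0.52  3.03] dq 0.01 BAD 1.3e-01 toolz [ 0.45  0.78 -0.42]
18 [ 0.2   0.14 -0.61 -0.98 -0.51  3.03] dq 0.02 BAD 1.4e-01 toolz [ 0.45  0.78 -0.42]
19 [ 0.21  0.16 -0.61 -0.97 -0.5   3.03] dq 0.02 BAD 1.4e-01 toolz [ 0.45  0.78 -0.42]
20 [ 0.21  0.18 -0.61 -0.97 -0.49  3.03] dq 0.02 BAD 1.5e-01 toolz [ 0.45  0.78 -0.42]
```

```bash
cat > plan.py <<'E'
from path import *
def rows(q0,qs,out=True):
    p0,r0=fk(q0); L=[]
    for q in qs:
        p,r=fk(q); L.append((np.round(r0.T@(p-p0)*100,1).tolist(),np.round(np.degrees(R.from_matrix(r0.T@r).as_rotvec()),0).tolist()))
    return L
E
python3 - <<'E'
from plan import *
q0=arm.get_state()['q']; d=lambda a:(np.cos(np.radians(a)),np.sin(np.radians(a)))
s=ik(np.array([.462,.13,.048]),place(d(60),np.radians(25)),np.array([-.45,.58,-.6,-1.5,-1.15,-2.0])); print(s.x,s.cost)
s2=ik(np.array([.462,.13,.15]),place(d(60),np.radians(25)),s.x); print(s2.x,s2.cost)
n=16; 
for k in range(0,n+1): 
    q=q0+(s2.x-q0)*k/n; p,r=fk(q); print(k,p,r[:,2],'x',r[:,0])
E
```

```text
[-0.43  0.58 -0.59 -1.47 -1.13 -2.02] 5.8000804678785866e-30
[-0.37  0.28 -0.57 -1.38 -1.15 -2.37] 4.31804702177042e-25
0 [0.42 0.34 0.22] [ 0.72 -0.16 -0.67] x [ 0.58 -0.39  0.72]
1 [0.45 0.25 0.2 ] [ 0.62 -0.32 -0.72] x [ 0.46 -0.6   0.66]
2 [0.46 0.17 0.18] [ 0.48 -0.44 -0.76] x [ 0.27 -0.75  0.6 ]
3 [0.44 0.1  0.16] [ 0.31 -0.51 -0.8 ] x [ 0.04 -0.84  0.54]
4 [0.42 0.03 0.14] [ 0.13 -0.53 -0.84] x [-0.21 -0.84  0.5 ]
5 [ 0.38 -0.01  0.12] [-0.04 -0.5  -0.87] x [-0.45 -0.76  0.46]
6 [ 0.33 -0.04  0.1 ] [-0.2  -0.41 -0.89] x [-0.66 -0.61  0.44]
7 [ 0.29 -0.05  0.08] [-0.33 -0.29 -0.9 ] x [-0.81 -0.41  0.43]
8 [ 0.25 -0.04  0.07] [-0.42 -0.13 -0.9 ] x [-0.88 -0.17  0.44]
9 [ 0.22 -0.02  0.06] [-0.47  0.06 -0.88] x [-0.88  0.07  0.47]
10 [0.2  0.02 0.05] [-0.46  0.25 -0.86] x [-0.8   0.3   0.51]
11 [0.21 0.06 0.05] [-0.39  0.43 -0.81] x [-0.67  0.48  0.57]
12 [0.23 0.09 0.06] [-0.28  0.59 -0.76] x [-0.48  0.6   0.64]
13 [0.27 0.13 0.07] [-0.13  0.71 -0.69] x [-0.28  0.64  0.71]
14 [0.32 0.15 0.09] [ 0.05  0.79 -0.61] x [-0.08  0.62  0.78]
15 [0.39 0.15 0.12] [ 0.25  0.81 -0.52] x [0.09 0.52 0.85]
16 [0.46 0.13 0.15] [ 0.45  0.78 -0.42] x [0.21 0.37 0.91]
```

```bash
python3 - <<'E'
from path import *
q=arm.get_state()['q']; d=lambda a:(np.cos(np.radians(a)),np.sin(np.radians(a)))
for th in (55,75):
  t=np.radians(th); P=[.47,.12,.22]
  print(th); sim(q,[([.46,.2,.22],place(d(-80),t)),(P,place(d(-150),t)),(P,place(d(130),t)),(P,place(d(75),np.radians(45))),([.462,.13,.15],place(d(60),np.radians(25))),([.462,.13,.048],place(d(60),np.radians(25)))],n=10)
E
```

```text
55
turn 58.0
5 [ 1.31  0.18 -0.73  0.67 -1.14 -1.12] dq 0.07  toolz [ 0.47 -0.44 -0.77]
10 [ 1.07  0.28 -0.45  0.37 -1.35 -1.08] dq 0.06  toolz [ 0.1  -0.56 -0.82]
turn 70.0
5 [ 0.86  0.39 -0.21  0.16 -1.56 -1.34] dq 0.06  toolz [-0.24 -0.52 -0.82]
10 [ 0.61  0.44 -0.05 -0.05 -1.69 -1.65] dq 0.06  toolz [-0.5  -0.29 -0.82]
turn 80.0
5 [ 0.39  0.43  0.04 -0.32 -1.71 -2.1 ] dq 0.09  toolz [-0.56  0.1  -0.82]
10 [ 0.21  0.31 -0.05 -0.53 -1.53 -2.55] dq 0.09  toolz [-0.37  0.44 -0.82]
turn 56.0
5 [ 0.07  0.21 -0.18 -0.71 -1.36 -2.77] dq 0.04  toolz [-0.12  0.63 -0.77]
10 [-0.01  0.07 -0.35 -0.87 -1.11 -3.  ] dq 0.06  toolz [ 0.18  0.68 -0.71]
turn 25.0
5 [-0.19  0.14 -0.45 -1.13 -1.09 -2.72] dq 0.06  toolz [ 0.32  0.75 -0.57]
10 [-0.37  0.28 -0.57 -1.38 -1.15 -2.37] dq 0.08  toolz [ 0.45  0.78 -0.42]
turn 0.0
5 [-0.4   0.43 -0.58 -1.43 -1.14 -2.19] dq 0.04  toolz [ 0.45  0.78 -0.42]
10 [-0.43  0.58 -0.59 -1.47 -1.13 -2.02] dq 0.03  toolz [ 0.45  0.78 -0.42]
75
turn 63.0
5 [ 1.26  0.09 -0.74  0.61 -1.02 -1.04] dq 0.09  toolz [ 0.41 -0.3  -0.86]
10 [ 0.94  0.15 -0.43  0.2  -1.18 -0.87] dq 0.07  toolz [ 0.04 -0.25 -0.97]
turn 70.0
5 [ 0.8   0.2  -0.33  0.09 -1.3  -1.27] dq 0.08  toolz [-0.11 -0.23 -0.97]
10 [ 0.63  0.22 -0.25 -0.03 -1.36 -1.67] dq 0.08  toolz [-0.22 -0.13 -0.97]
turn 80.0
5 [ 0.52  0.21 -0.2  -0.17 -1.37 -2.21] dq 0.11  toolz [-0.25  0.04 -0.97]
10 [ 0.44  0.15 -0.24 -0.27 -1.26 -2.8 ] dq 0.12  toolz [-0.17  0.2  -0.97]
turn 62.0
5 [ 0.21  0.12 -0.25 -0.57 -1.21 -2.91] dq 0.06  toolz [-0.05  0.5  -0.86]
10 [-0.01  0.07 -0.35 -0.87 -1.11 -3.  ] dq 0.06  toolz [ 0.18  0.68 -0.71]
turn 25.0
5 [-0.19  0.14 -0.45 -1.13 -1.09 -2.72] dq 0.06  toolz [ 0.32  0.75 -0.57]
10 [-0.37  0.28 -0.57 -1.38 -1.15 -2.37] dq 0.08  toolz [ 0.45  0.78 -0.42]
turn 0.0
5 [-0.4   0.43 -0.58 -1.43 -1.14 -2.19] dq 0.04  toolz [ 0.45  0.78 -0.42]
10 [-0.43  0.58 -0.59 -1.47 -1.13 -2.02] dq 0.03  toolz [ 0.45  0.78 -0.42]
```

```bash
python3 - <<'E'
from path import *
from h import rel
q=arm.get_state()['q']; d=lambda a:(np.cos(np.radians(a)),np.sin(np.radians(a)))
t=np.radians(55); P=[.47,.12,.22]; T=tool()
W=[([.46,.2,.22],place(d(-80),t)),(P,place(d(-150),t)),(P,place(d(135),t)),(P,place(d(80),np.radians(42))),([.462,.13,.15],place(d(60),np.radians(25)))]
sim(q,W,10)
p0,r0=T[:3,3],T[:3,:3]
for p,r in W:
    print('trans',np.round(r0.T@(np.array(p)-p0)*100,1).tolist(),'rot',np.round(np.degrees(R.from_matrix(r0.T@r).as_rotvec()),1).tolist()); p0,r0=np.array(p),r
E
```

```text
turn 58.0
5 [ 1.31  0.18 -0.73  0.67 -1.14 -1.12] dq 0.07  toolz [ 0.47 -0.44 -0.77]
10 [ 1.07  0.28 -0.45  0.37 -1.35 -1.08] dq 0.06  toolz [ 0.1  -0.56 -0.82]
turn 70.0
5 [ 0.86  0.39 -0.21  0.16 -1.56 -1.34] dq 0.06  toolz [-0.24 -0.52 -0.82]
10 [ 0.61  0.44 -0.05 -0.05 -1.69 -1.65] dq 0.06  toolz [-0.5  -0.29 -0.82]
turn 75.0
5 [ 0.41  0.43  0.04 -0.3  -1.72 -2.07] dq 0.09  toolz [-0.57  0.07 -0.82]
10 [ 0.23  0.33 -0.03 -0.51 -1.57 -2.49] dq 0.08  toolz [-0.41  0.41 -0.82]
turn 56.0
5 [ 0.06  0.24 -0.14 -0.71 -1.42 -2.69] dq 0.04  toolz [-0.18  0.64 -0.75]
10 [-0.07  0.12 -0.31 -0.91 -1.21 -2.87] dq 0.05  toolz [ 0.13  0.73 -0.67]
turn 26.0
5 [-0.21  0.17 -0.43 -1.13 -1.14 -2.66] dq 0.05  toolz [ 0.29  0.78 -0.55]
10 [-0.37  0.28 -0.57 -1.38 -1.15 -2.37] dq 0.07  toolz [ 0.45  0.78 -0.42]
trans [8.0, 10.7, 5.3] rot [-44.8, -5.4, 37.0]
trans [6.6, 0.4, 4.6] rot [-40.2, 0.0, 57.3]
trans [0.0, 0.0, 0.0] rot [-43.0, 0.0, 61.4]
trans [0.0, 0.0, 0.0] rot [-36.5, 12.0, 41.3]
trans [-4.6, -1.0, 5.3] rot [-16.7, 16.8, 11.1]
```

Call:
move_arm(
  rows=[
    {"translation": [8, 10.7, 5.3], "rot": [-44.8, -5.4, 37], "hand": 0.8},
    {"translation": [8, 10.7, 5.3], "rot": [-44.8, -5.4, 37], "hand": 0.8},
    {"translation": [8, 10.7, 5.3], "rot": [-44.8, -5.4, 37], "hand": 0.8},
    {"translation": [8, 10.7, 5.3], "rot": [-44.8, -5.4, 37], "hand": 0.8},
    {"translation": [8, 10.7, 5.3], "rot": [-44.8, -5.4, 37], "hand": 0.8},
    {"translation": [8, 10.7, 5.3], "rot": [-44.8, -5.4, 37], "hand": 0.8},
    {"translation": [8, 10.7, 5.3], "rot": [-44.8, -5.4, 37], "hand": 0.8},
    {"translation": [8, 10.7, 5.3], "rot": [-44.8, -5.4, 37], "hand": 0.8},
  ],
)

```text
t: 6.15
eef_pos: [0.4595, 0.1991, 0.2189]
ee_rot: [-3.14, -0.607, -1.389]
force: [0.2, -0.1, 0.4]
width: 0.0247
gripper_force: 20.0
```

Call:
move_arm(
  rows=[
    {"translation": [5.5, 0.4, 3.8], "rot": [-32, 0, 46], "hand": 0.8},
    {"translation": [5.5, 0.4, 3.8], "rot": [-32, 0, 46], "hand": 0.8},
    {"translation": [5.5, 0.4, 3.8], "rot": [-32, 0, 46], "hand": 0.8},
    {"translation": [5.5, 0.4, 3.8], "rot": [-32, 0, 46], "hand": 0.8},
    {"translation": [5.5, 0.4, 3.8], "rot": [-32, 0, 46], "hand": 0.8},
    {"translation": [5.5, 0.4, 3.8], "rot": [-32, 0, 46], "hand": 0.8},
    {"translation": [5.5, 0.4, 3.8], "rot": [-32, 0, 46], "hand": 0.8},
    {"translation": [5.5, 0.4, 3.8], "rot": [-32, 0, 46], "hand": 0.8},
  ],
)

```text
t: 6.82
eef_pos: [0.4686, 0.1322, 0.2186]
ee_rot: [-3.14, -0.606, -2.369]
force: [0.1, 0.2, 0.7]
width: 0.0242
gripper_force: 20.0
```

```bash
cat > nxt.py <<'E'
from path import *
from h import rel
q=arm.get_state()['q']; d=lambda a:(np.cos(np.radians(a)),np.sin(np.radians(a)))
t=np.radians(55); P=[.47,.12,.22]
print(q,tool()[:3,3],tool()[:3,2])
for n,(p,r) in dict(A=(P,place(d(178),t)),B=(P,place(d(135),t)),C=(P,place(d(80),np.radians(42))),D=([.462,.13,.15],place(d(60),np.radians(25))),E=([.462,.13,.06],place(d(60),np.radians(25)))).items(): rel(p,r,n)
E
python3 nxt.py
```

```text
[ 0.71  0.42 -0.11  0.04 -1.64 -1.52] [0.47 0.13 0.22] [-0.41 -0.4  -0.82]
A trans cm [ 0.69 -0.97  0.31] rot deg [-26.55   0.28  37.97] rows 6.4712848598315205
B trans cm [ 0.69 -0.97  0.31] rot deg [-51.12   0.27  73.26] rows 12.476811936741512
C trans cm [ 0.69 -0.97  0.31] rot deg [-95.52   5.46 108.41] rows 20.193974819857928
D trans cm [-3.4   0.31  5.99] rot deg [-126.01    6.02  106.2 ] rows 23.03071878999716
E trans cm [-8.53  0.32 13.39] rot deg [-126.01    6.02  106.2 ] rows 23.03071878999716
```

Call:
move_arm(
  rows=[
    {"translation": [0.7, -1, 0.3], "rot": [-32, 0, 46], "hand": 0.8},
    {"translation": [0.7, -1, 0.3], "rot": [-32, 0, 46], "hand": 0.8},
    {"translation": [0.7, -1, 0.3], "rot": [-32, 0, 46], "hand": 0.8},
    {"translation": [0.7, -1, 0.3], "rot": [-32, 0, 46], "hand": 0.8},
    {"translation": [0.7, -1, 0.3], "rot": [-32, 0, 46], "hand": 0.8},
    {"translation": [0.7, -1, 0.3], "rot": [-32, 0, 46], "hand": 0.8},
    {"translation": [0.7, -1, 0.3], "rot": [-32, 0, 46], "hand": 0.8},
    {"translation": [0.7, -1, 0.3], "rot": [-32, 0, 46], "hand": 0.8},
  ],
)

```text
t: 7.48
eef_pos: [0.4703, 0.1196, 0.2203]
ee_rot: [3.14, -0.606, 2.937]
force: [-0.3, 0.1, -1.2]
width: 0.0246
gripper_force: 20.0
```

```bash
python3 nxt.py
```

```text
[ 0.39  0.42  0.04 -0.33 -1.71 -2.12] [0.47 0.12 0.22] [-0.56  0.12 -0.82]
A trans cm [0.01 0.03 0.04] rot deg [ 5.63  0.27 -7.96] rows 1.3624029818238923
B trans cm [0.01 0.03 0.04] rot deg [-18.95   0.24  27.32] rows 4.643884954353511
C trans cm [0.01 0.03 0.04] rot deg [-58.39  10.48  66.39] rows 12.434325235204058
D trans cm [-3.17  0.84  6.36] rot deg [-83.43  20.55  70.4 ] rows 15.51408248594639
E trans cm [-8.29  0.83 13.75] rot deg [-83.43  20.55  70.4 ] rows 15.51408248594639
```

Call:
move_arm(
  rows=[
    {"translation": [0, 0, 0], "rot": [-19, 0, 27], "hand": 0.8},
    {"translation": [0, 0, 0], "rot": [-19, 0, 27], "hand": 0.8},
    {"translation": [0, 0, 0], "rot": [-19, 0, 27], "hand": 0.8},
    {"translation": [0, 0, 0], "rot": [-19, 0, 27], "hand": 0.8},
    {"translation": [0, 0, 0], "rot": [-58.4, 10.5, 66.4], "hand": 0.8},
    {"translation": [0, 0, 0], "rot": [-58.4, 10.5, 66.4], "hand": 0.8},
    {"translation": [0, 0, 0], "rot": [-58.4, 10.5, 66.4], "hand": 0.8},
    {"translation": [0, 0, 0], "rot": [-58.4, 10.5, 66.4], "hand": 0.8},
  ],
)

```text
t: 8.15
eef_pos: [0.4703, 0.1196, 0.2204]
ee_rot: [3.097, -0.717, 1.977]
force: [1.1, -0.2, -0.5]
width: 0.0251
gripper_force: 20.0
```

```bash
python3 nxt.py
```

```text
[ 0.08  0.26 -0.12 -0.69 -1.45 -2.65] [0.47 0.12 0.22] [-0.22  0.62 -0.75]
A trans cm [ 0.01 -0.01  0.06] rot deg [ 42.29  -4.32 -51.24] rows 9.29905028526697
B trans cm [ 0.01 -0.01  0.06] rot deg [ 15.93  -5.66 -17.27] rows 3.3748077018655436
C trans cm [ 0.01 -0.01  0.06] rot deg [-20.85   6.16  23.83] rows 4.50464896857333
D trans cm [-3.66 -0.62  6.13] rot deg [-40.42  21.36  32.63] rows 7.844085617703503
E trans cm [-9.58 -0.92 12.9 ] rot deg [-40.42  21.36  32.63] rows 7.844085617703503
```

Call:
move_arm(
  rows=[
    {"translation": [0, 0, 0], "rot": [-20.9, 6.2, 23.8], "hand": 0.8},
    {"translation": [0, 0, 0], "rot": [-20.9, 6.2, 23.8], "hand": 0.8},
    {"translation": [-1, 0, 2], "rot": [-20.9, 6.2, 23.8], "hand": 0.8},
    {"translation": [-3.7, -0.6, 6.1], "rot": [-40.4, 21.4, 32.6], "hand": 0.8},
    {"translation": [-3.7, -0.6, 6.1], "rot": [-40.4, 21.4, 32.6], "hand": 0.8},
    {"translation": [-3.7, -0.6, 6.1], "rot": [-40.4, 21.4, 32.6], "hand": 0.8},
    {"translation": [-3.7, -0.6, 6.1], "rot": [-40.4, 21.4, 32.6], "hand": 0.8},
    {"translation": [-3.7, -0.6, 6.1], "rot": [-40.4, 21.4, 32.6], "hand": 0.8},
  ],
)

```text
t: 8.82
eef_pos: [0.4627, 0.1293, 0.1506]
ee_rot: [3.137, -1.137, 1.052]
force: [-0.7, 0.4, -2.4]
width: 0.0246
gripper_force: 20.0
```

```bash
python3 nxt.py; python3 - <<'E'
from h import *
T=camT('scene'); im,d=arm.grab_frame('scene'); c=proj('scene',T,[.45,.1,.08]).astype(int); print(c)
x0,y0=max(c[0]-130,0),max(c[1]-100,0); save('s3.png',cv2.resize(im[y0:y0+195,x0:x0+260],(780,585),interpolation=cv2.INTER_CUBIC))
E
```

```text
[-0.37  0.29 -0.56 -1.38 -1.15 -2.36] [0.46 0.13 0.15] [ 0.45  0.79 -0.42]
A trans cm [ 6.11  1.11 -3.32] rot deg [ 91.18 -18.49 -76.22] rows 16.797504060484457
B trans cm [ 6.11  1.11 -3.32] rot deg [ 58.11 -25.62 -48.52] rows 11.161551758039952
C trans cm [ 6.11  1.11 -3.32] rot deg [ 16.76 -16.95 -10.94] rows 3.663327949289437
D trans cm [-0.04 -0.1   0.04] rot deg [-0.01 -0.15  0.12] rows 0.02724729260923541
E trans cm [-8.21 -0.11  3.83] rot deg [-0.01 -0.15  0.12] rows 2.1723297795103536
[344 279]
```

View pics/s3.png

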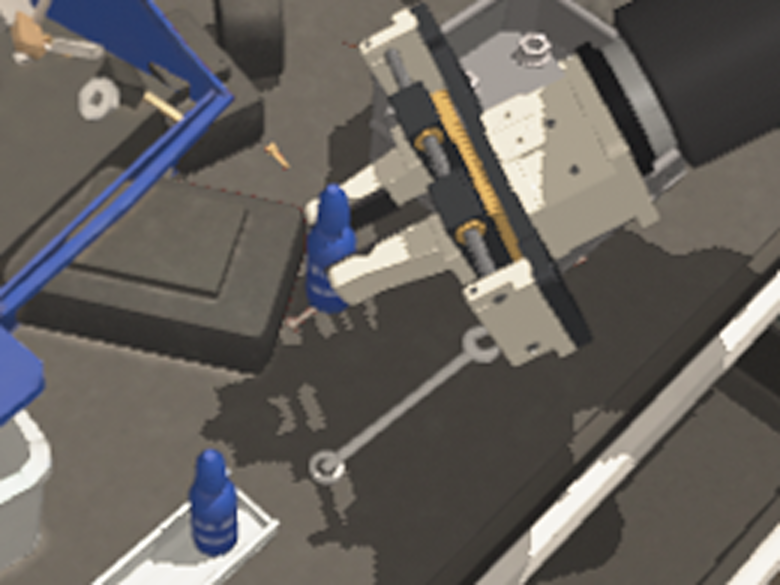

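The crop shows the bottle held nearly upright at (330,250), base about (330,310), clear of the black box and above the free chest beside the spanner.

```bash
cat > up.py <<'E'
from h import *
np.set_printoptions(precision=4,suppress=True)
def standing(cam,x0,x1,y0,y1,zmin=0,zmax=.3):
    T=camT(cam); im,d=arm.grab_frame(cam); P=cloud(cam,T,d); hsv=cv2.cvtColor(im,cv2.COLOR_RGB2HSV)
    m=(hsv[...,0]>105)&(hsv[...,0]<130)&(hsv[...,1]>120)&(hsv[...,2]>40)&(d>0)&(P[...,0]>x0)&(P[...,0]<x1)&(P[...,1]>y0)&(P[...,1]<y1)&(P[...,2]>zmin)&(P[...,2]<zmax)
    q=P[m]
    if len(q)<10: print(cam,'none'); return
    z=np.percentile(q[:,2],[1,99]); print(cam,'n',len(q),'z',z)
    for a,b in [(z[1]-.02,z[1]+.01),(z[1]-.055,z[1]-.035),(z[0]-.005,z[0]+.02)]:
        r=q[(q[:,2]>a)&(q[:,2]<b)]; print('  slab',a.round(3),len(r),r.mean(0) if len(r) else '')
if __name__=='__main__':
    standing('scene',.42,.52,.08,.18,.06); standing('top',.42,.52,.08,.18,.06)
    s=arm.get_state(); print(s['eef_pos'],s['width'])
E
python3 up.py
```

```text
scene n 376 z [0.1114 0.1978]
  slab 0.178 112 [0.4594 0.1397 0.189 ]
  slab 0.143 112 [0.4583 0.1419 0.1574]
  slab 0.106 58 [0.4555 0.1475 0.1185]
top n 71 z [0.15   0.2018]
  slab 0.182 37 [0.4628 0.1352 0.1937]
  slab 0.147 25 [0.4583 0.1309 0.1599]
  slab 0.145 27 [0.458  0.131  0.1604]
[0.461  0.1289 0.1493] 0.024749601468130423
```

Call:
move_arm(
  rows=[
    {"translation": [-3, 0, 1.4], "rot": [0, -4, 0], "hand": 0.8},
    {"translation": [-6, 0, 2.8], "rot": [0, -4, 0], "hand": 0.8},
    {"translation": [-8.2, 0, 3.8], "rot": [0, -4, 0], "hand": 0.8},
    {"translation": [-8.6, 0, 4], "rot": [0, -4, 0], "hand": 0.8},
    {"translation": [-9, 0, 4.2], "rot": [0, -4, 0], "hand": 0.8},
    {"translation": [-9.2, 0, 4.3], "rot": [0, -4, 0], "hand": 0.8},
    {"translation": [-9.2, 0, 4.3], "rot": [0, -4, 0], "hand": 0.8},
  ],
)

```text
t: 9.55
eef_pos: [0.4633, 0.1298, 0.05]
ee_rot: [3.134, -1.066, 1.062]
force: [-0.2, 0.1, -0.8]
width: 0.0247
gripper_force: 20.0
```

```bash
python3 - <<'E'
from up import *
standing('scene',.42,.52,.08,.18,-.01); standing('scene',.40,.5,.2,.3,-.01)
print(arm.get_state()['eef_pos'],arm.get_state()['force'])
E
```

```text
scene n 274 z [0.0123 0.0983]
  slab 0.078 89 [0.464  0.1417 0.0896]
  slab 0.043 87 [0.4614 0.1409 0.0582]
  slab 0.007 31 [0.4587 0.1456 0.0187]
scene n 343 z [0.0081 0.0947]
  slab 0.075 98 [0.4427 0.2492 0.0864]
  slab 0.04 117 [0.4395 0.2514 0.053 ]
  slab 0.003 45 [0.4373 0.2525 0.0152]
[0.4635 0.1297 0.0506] [-0.4787 -0.5513  0.41  ]
```

Call:
move_arm(
  rows=[
    {"translation": [-0.3, 0, 0.15], "rot": [0, 0, 0], "hand": 0.8},
    {"translation": [-0.45, 0, 0.25], "rot": [0, 0, 0], "hand": 0.8},
    {"translation": [-0.55, 0, 0.3], "rot": [0, 0, 0], "hand": 0.8},
    {"translation": [-0.6, 0, 0.35], "rot": [0, 0, 0], "hand": 0.8},
    {"translation": [-0.6, 0, 0.35], "rot": [0, 0, 0], "hand": 0.8},
  ],
)

```text
t: 10.07
eef_pos: [0.4633, 0.13, 0.0433]
ee_rot: [3.135, -1.067, 1.061]
force: [-1.3, -3.0, 7.0]
width: 0.0253
gripper_force: 20.0
```

Call:
move_arm(
  rows=[
    {"translation": [0.05, 0, 0], "rot": [0, 0, 0], "hand": 0.69},
    {"translation": [0.05, 0, 0], "rot": [0, 0, 0], "hand": 0.66},
    {"translation": [0.05, 0, 0], "rot": [0, 0, 0], "hand": 0.6},
    {"translation": [0.05, 0, 0], "rot": [0, 0, 0], "hand": 0.58},
    {"translation": [0.05, 0, 0], "rot": [0, 0, 0], "hand": 0.58},
  ],
)

```text
t: 10.48
eef_pos: [0.4631, 0.1301, 0.0429]
ee_rot: [3.136, -1.065, 1.059]
force: [0.4, -0.6, -0.9]
width: 0.0362
gripper_force: 0.0
```

```bash
python3 - <<'E'
from up import *
standing('scene',.42,.52,.08,.18,-.01)
E
```

```text
scene n 290 z [0.0037 0.0918]
  slab 0.072 88 [0.4613 0.1399 0.0831]
  slab 0.037 110 [0.4589 0.1404 0.0494]
  slab -0.001 24 [0.461  0.1464 0.0109]
```

Call:
move_arm(
  rows=[
    {"translation": [0, 0, -2], "rot": [0, 0, 0], "hand": 0.58},
    {"translation": [0, 0, -5], "rot": [0, 0, 0], "hand": 0.5},
    {"translation": [0, 0, -8], "rot": [0, 0, 0], "hand": 0.5},
    {"translation": [4, 0, -10], "rot": [0, 0, 0], "hand": 0.5},
    {"translation": [8, 0, -12], "rot": [0, 0, 0], "hand": 0.5},
    {"translation": [12, 0, -12], "rot": [0, 0, 0], "hand": 0.5},
    {"translation": [12, 0, -12], "rot": [0, 0, 0], "hand": 0.5},
  ],
)

```text
t: 11.12
eef_pos: [0.4422, 0.0899, 0.2133]
ee_rot: [3.111, -1.069, 1.081]
force: [0.0, 0.5, 0.1]
width: 0.044
gripper_force: 0.0
```

```bash
python3 - <<'E'
from path import *
from h import *
from up import standing
standing('scene',.42,.52,.08,.18,-.01);standing('top',.42,.52,.08,.18,-.01);standing('top',.40,.5,.2,.3,-.01)
q=arm.get_state()['q']; print(q,tool()[:3,3])
# down grasp: closing along y heading options; x heading a
for a in (0,90,180,-90,45):
    r=pick((np.cos(np.radians(a)),np.sin(np.radians(a))),0)
    for p in ([.46,.13,.078],[.445,.314,.08]):
        s=ik(np.array(p),r,q); print(a,p,s.x,s.cost)
        s=ik(np.array(p),r,np.array([.6,.4,-.05,0,-1.5,0])); print('   alt',s.x,s.cost)
E
```

```text
scene n 345 z [0.004  0.0904]
  slab 0.07 93 [0.4613 0.1364 0.0825]
  slab 0.035 99 [0.4576 0.1391 0.0489]
  slab -0.001 58 [0.4576 0.141  0.0118]
top n 59 z [0.0427 0.0953]
  slab 0.075 34 [0.4635 0.134  0.0871]
  slab 0.04 21 [0.4617 0.1291 0.0545]
  slab 0.038 23 [0.4617 0.1289 0.055 ]
top n 45 z [0.0501 0.0977]
  slab 0.078 24 [0.4455 0.2436 0.0906]
  slab 0.043 13 [0.4439 0.2388 0.0561]
  slab 0.045 18 [0.4433 0.239  0.0586]
[-0.3844  0.0946 -0.5228 -1.2106 -1.1858 -2.6229] [0.4393 0.0899 0.2068]
0 [0.46, 0.13, 0.078] [-0.1355  0.0824 -0.9753 -3.03   -0.     -1.5469] 0.13819104472318489
   alt [ 0.6883  0.2138 -0.6242 -0.     -0.7328  0.8825] 9.084066052523376e-22
0 [0.445, 0.314, 0.08] [ 0.2558  0.1706 -0.8619 -3.03   -0.     -1.9382] 0.1501854216009119
   alt [ 0.9743  0.3075 -0.4786 -0.     -0.7847  0.5965] 5.093668693176973e-24
90 [0.46, 0.13, 0.078] [ 0.3903  0.2284 -0.4827 -0.4539 -0.7926 -3.03  ] 0.07674887556133636
   alt [ 0.6883  0.2138 -0.6242  0.     -0.7328  2.4533] 1.2828871657303492e-21
90 [0.445, 0.314, 0.08] [ 0.6133  0.2769 -0.404  -0.6595 -0.723  -3.03  ] 0.15
[... 441 characters left out ...]
266e-20
-90 [0.46, 0.13, 0.078] [-0.1397  0.0813 -0.9766 -3.03   -0.     -3.03  ] 0.14176966792410778
   alt [ 0.6883  0.2138 -0.6242 -0.     -0.7328 -0.6883] 2.4135473230597264e-29
-90 [0.445, 0.314, 0.08] [ 0.2383  0.166  -0.8674 -3.03   -0.     -3.03  ] 0.2580389714028898
   alt [ 0.9743  0.3075 -0.4786 -0.     -0.7847 -0.9743] 2.1800084052026972e-20
45 [0.46, 0.13, 0.078] [ 0.154   0.1467 -0.621  -1.0316 -0.5087 -3.03  ] 0.24738986288420145
   alt [ 0.6883  0.2138 -0.6242 -0.     -0.7328  1.6679] 3.419039860881086e-22
45 [0.445, 0.314, 0.08] [ 0.5822  0.1693 -0.6248 -1.4762 -0.0966 -3.03  ] 0.30866035238367845
   alt [ 0.9743  0.3075 -0.4786 -0.     -0.7847  1.3819] 2.828721816094169e-26
```

```bash
cat > goto.py <<'E'
from path import *
from h import rel
import sys,ast
def go(p,r,n=8):
    q=arm.get_state()['q']; sim(q,[(p,r)],n); rel(p,r)
def dn(a,th=0): return pick((np.cos(np.radians(a)),np.sin(np.radians(a))),np.radians(th))
E
python3 - <<'E'
from goto import *
go([.465,.1355,.24],dn(180))
E
```

```text
turn 128.0
5 [ 0.27  0.08 -0.27 -0.5  -1.21 -2.37] dq 0.16  toolz [-0.08  0.44 -0.89]
 trans cm [5.43 0.01 2.97] rot deg [  62.78  -36.17 -106.02] rows 17.934847699272073
```

Call:
move_arm(
  rows=[
    {"translation": [5.4, 0, 3], "rot": [62.8, -36.2, -106], "hand": 0.5},
    {"translation": [5.4, 0, 3], "rot": [62.8, -36.2, -106], "hand": 0.5},
    {"translation": [5.4, 0, 3], "rot": [62.8, -36.2, -106], "hand": 0.5},
    {"translation": [5.4, 0, 3], "rot": [62.8, -36.2, -106], "hand": 0.5},
    {"translation": [5.4, 0, 3], "rot": [62.8, -36.2, -106], "hand": 0.5},
    {"translation": [5.4, 0, 3], "rot": [62.8, -36.2, -106], "hand": 0.5},
    {"translation": [5.4, 0, 3], "rot": [62.8, -36.2, -106], "hand": 0.5},
    {"translation": [5.4, 0, 3], "rot": [62.8, -36.2, -106], "hand": 0.5},
  ],
)

```text
t: 11.93
eef_pos: [0.4652, 0.1345, 0.2361]
ee_rot: [2.778, -0.571, 2.185]
force: [0.8, -0.2, 0.3]
width: 0.0439
gripper_force: 0.0
```

```bash
python3 - <<'E'
from goto import *
print(tool()[:3,3],arm.get_state()['q']); go([.465,.1355,.24],dn(180))
E
```

```text
[0.47 0.13 0.24] [ 0.12  0.1  -0.25 -0.71 -1.23 -2.51]
turn 71.0
5 [ 0.47  0.08 -0.27 -0.28 -1.2  -2.33] dq 0.09  toolz [-0.09  0.24 -0.97]
 trans cm [ 0.29  0.14 -0.25] rot deg [ 34.42 -20.33 -58.65] rows 9.91302642564232
```

Call:
move_arm(
  rows=[
    {"translation": [0.3, 0.1, -0.2], "rot": [34.4, -20.3, -58.7], "hand": 0.5},
    {"translation": [0.3, 0.1, -0.2], "rot": [34.4, -20.3, -58.7], "hand": 0.5},
    {"translation": [0.3, 0.1, -0.2], "rot": [34.4, -20.3, -58.7], "hand": 0.5},
    {"translation": [0.3, 0.1, -0.2], "rot": [34.4, -20.3, -58.7], "hand": 0.5},
    {"translation": [0.3, 0.1, -0.2], "rot": [34.4, -20.3, -58.7], "hand": 0.5},
    {"translation": [0.3, 0.1, -0.2], "rot": [34.4, -20.3, -58.7], "hand": 0.5},
    {"translation": [0.3, 0.1, -0.2], "rot": [34.4, -20.3, -58.7], "hand": 0.5},
    {"translation": [0.3, 0.1, -0.2], "rot": [34.4, -20.3, -58.7], "hand": 0.5},
  ],
)

```text
t: 12.6
eef_pos: [0.4647, 0.1359, 0.2397]
ee_rot: [3.035, -0.079, 2.949]
force: [0.7, -0.4, -0.7]
width: 0.0437
gripper_force: 0.0
```

```bash
python3 - <<'E'
from goto import *
rel([.465,.1355,.24],dn(180))
E
```

```text
trans cm [-0.03 -0.03 -0.04] rot deg [  6.54  -3.9  -11.23] rows 1.8955652593655905
```

Call:
move_arm(
  rows=[
    {"translation": [0, 0, 0], "rot": [6.5, -3.9, -11.2], "hand": 0.5},
    {"translation": [0, 0, 0], "rot": [6.5, -3.9, -11.2], "hand": 0.5},
    {"translation": [0, 0, 0], "rot": [6.5, -3.9, -11.2], "hand": 0.5},
    {"translation": [0, 0, 0], "rot": [6.5, -3.9, -11.2], "hand": 0.5},
  ],
)

```text
t: 12.93
eef_pos: [0.4636, 0.1364, 0.2399]
ee_rot: [3.137, -0.002, 3.136]
force: [-0.1, -0.2, -0.3]
width: 0.0442
gripper_force: 0.0
```

```bash
python3 - <<'E'
from up import *
T=camT('wrist'); im,d=arm.grab_frame('wrist'); P=cloud('wrist',T,d); hsv=cv2.cvtColor(im,cv2.COLOR_RGB2HSV)
m=(hsv[...,0]>105)&(hsv[...,0]<130)&(hsv[...,1]>120)&(hsv[...,2]>40)&(d>0)
for x0,x1,y0,y1 in [(.43,.5,.1,.17),(.41,.48,.2,.3),(.41,.48,.33,.42)]:
    q=P[m&(P[...,0]>x0)&(P[...,0]<x1)&(P[...,1]>y0)&(P[...,1]<y1)&(P[...,2]<.13)&(P[...,2]>0)]
    if len(q)>5:
        c=q[q[:,2]>np.percentile(q[:,2],99)-.02]; print(len(q),'cap',c.mean(0),c.min(0),c.max(0))
for l in ['bottle_fallen','bottle_left','lane']:
    for r in arm.pinpoint(l,'wrist')[:3]: print(l,round(r['p'],2),w(T,r['point']))
print(arm.get_state()['eef_pos']); save('w4.png',im)
from goto import *
rel([.465,.1355,.08],dn(180))
E
```

```text
21 cap [0.4622 0.1373 0.0904] [0.4612 0.1349 0.0888] [0.4638 0.1385 0.0926]
597 cap [0.4475 0.3761 0.0653] [0.4383 0.3716 0.0578] [0.459  0.3856 0.0792]
bottle_fallen 0.78 [ 0.4639  0.1396 -0.0016]
bottle_left 0.76 [0.4505 0.3831 0.0029]
lane 0.85 [ 0.4474  0.3178 -0.0008]
[0.465  0.1358 0.2417]
 trans cm [ 0.02 -0.14 16.17] rot deg [ 0.38  0.08 -0.52] rows 3.8771346999969656
```

View pics/w4.png

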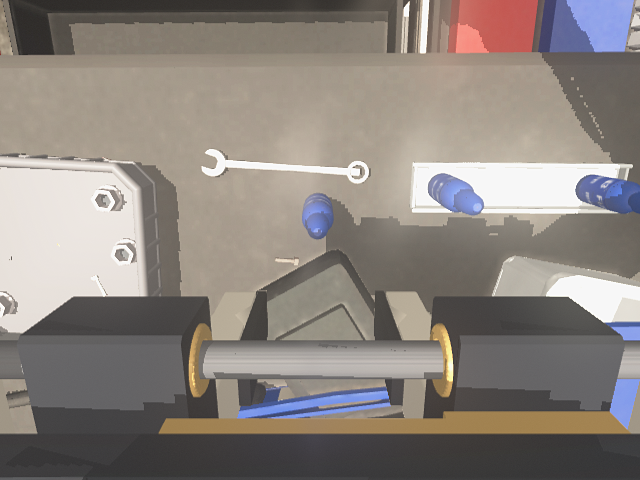

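The wrist view shows the bottle standing with its cap top at about (318,230), in line with the jaws (about 318). The lane spans (413,165) to (630,212), and the spanner has not moved.

```bash
python3 - <<'E'
from h import *
np.set_printoptions(precision=4,suppress=True)
T=camT('wrist')
print('cap',px('wrist',T,318,230,.092),'base',px('wrist',T,318,205,.03))
print('lane near',px('wrist',T,413,164,.012),px('wrist',T,628,166,.012),'far',px('wrist',T,411,212,.02),px('wrist',T,632,213,.02))
for z in (.05,): print('R bottle cap',px('wrist',T,472,206,.09))
E
```

```text
cap [0.4664 0.136  0.092 ] base [0.4609 0.1361 0.03  ]
lane near [0.4287 0.22   0.012 ] [0.4322 0.4102 0.012 ] far [0.4701 0.2187 0.02  ] [0.473  0.4164 0.02  ]
R bottle cap [0.4503 0.2466 0.09  ]
```

Call:
move_arm(
  rows=[
    {"translation": [0, -0.1, 12], "rot": [0.4, 0, -0.5], "hand": 0.5},
    {"translation": [0, -0.1, 12], "rot": [0.4, 0, -0.5], "hand": 0.5},
    {"translation": [0, -0.1, 12], "rot": [0.4, 0, -0.5], "hand": 0.5},
    {"translation": [0, -0.1, 15], "rot": [0.4, 0, -0.5], "hand": 0.5},
    {"translation": [0, -0.1, 16.4], "rot": [0.4, 0, -0.5], "hand": 0.5},
    {"translation": [0, -0.1, 16.4], "rot": [0.4, 0, -0.5], "hand": 0.5},
    {"translation": [0, -0.1, 16.4], "rot": [0.4, 0, -0.5], "hand": 0.7},
    {"translation": [0, -0.1, 16.4], "rot": [0.4, 0, -0.5], "hand": 0.7},
  ],
)

```text
t: 13.8
eef_pos: [0.4663, 0.1365, 0.0794]
ee_rot: [3.141, 0.004, -3.14]
force: [-1.1, 0.4, 0.7]
width: 0.0357
gripper_force: 0.0
```

Call:
move_arm(
  rows=[
    {"translation": [0, 0, 0], "rot": [0, 0, 0], "hand": 0.88},
    {"translation": [0, 0, 0], "rot": [0, 0, 0], "hand": 0.88},
    {"translation": [0, 0, 0], "rot": [0, 0, 0], "hand": 0.88},
    {"translation": [0, 0, 0], "rot": [0, 0, 0], "hand": 0.88},
    {"translation": [0, 0, 0], "rot": [0, 0, 0], "hand": 0.88},
  ],
  squeeze=15,
)

```text
t: 14.22
eef_pos: [0.4659, 0.1367, 0.0792]
ee_rot: [3.141, 0.005, -3.139]
force: [-0.2, -2.0, 7.4]
width: 0.016
gripper_force: 15.0
```

Call:
move_arm(
  rows=[
    {"translation": [0, 0, -2], "rot": [0, 0, 0], "hand": 0.88},
    {"translation": [0, 0, -5], "rot": [0, 0, 0], "hand": 0.88},
    {"translation": [0, 0, -12], "rot": [0, 0, 0], "hand": 0.88},
    {"translation": [1.7, 17.8, -12], "rot": [0, 0, 0], "hand": 0.88},
    {"translation": [1.7, 17.8, -12], "rot": [0, 0, 0], "hand": 0.88},
    {"translation": [1.7, 17.8, -12], "rot": [0, 0, 0], "hand": 0.88},
    {"translation": [1.7, 17.8, -12], "rot": [0, 0, 0], "hand": 0.88},
    {"translation": [1.7, 17.8, -12], "rot": [0, 0, 0], "hand": 0.88},
  ],
)

```text
t: 14.88
eef_pos: [0.4475, 0.3192, 0.1993]
ee_rot: [3.14, 0.005, -3.137]
force: [1.0, -0.7, 0.1]
width: 0.0161
gripper_force: 15.0
```

Call:
move_arm(
  rows=[
    {"translation": [0, 0, 0], "rot": [0, 0, 0], "hand": 0.88},
    {"translation": [0, 0, 0], "rot": [0, 0, 0], "hand": 0.88},
  ],
)

```text
t: 15.05
eef_pos: [0.4469, 0.3152, 0.1978]
ee_rot: [-3.141, 0.002, -3.138]
force: [1.2, 0.3, -0.3]
width: 0.0158
gripper_force: 15.0
```

```bash
python3 - <<'E'
from up import *
s=arm.get_state(); print(s['eef_pos'],s['ee_rot'],s['width'])
standing('scene',.39,.5,.28,.35,.09); standing('top',.39,.5,.28,.35,.09)
T=camT('wrist'); im,d=arm.grab_frame('wrist'); 
for l in ['bottle_left','lane']:
    for r in arm.pinpoint(l,'wrist')[:3]: print(l,round(r['p'],2),w(T,r['point']))
save('w5.png',im)
E
```

```text
[0.4469 0.3152 0.1978] [-3.1407  0.0024 -3.1376] 0.01583266014566374
scene none
top none
bottle_left 0.88 [0.4507 0.3794 0.0046]
lane 0.91 [ 0.4449  0.3183 -0.0009]
```

View pics/w5.png

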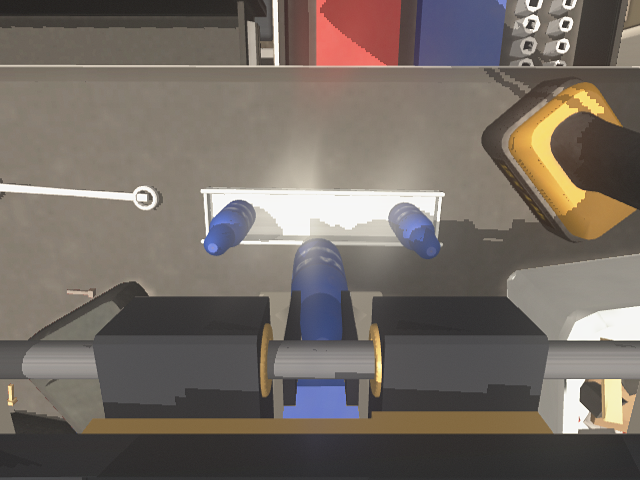

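Over the gap: the lane corners are at (202,190), (443,192), (203,243) and (441,243). The standing bottles are at (230,228) and (415,230). The held bottle hangs between them at column 319.

```bash
python3 - <<'E'
from h import *
np.set_printoptions(precision=4,suppress=True)
T=camT('wrist')
n=[px('wrist',T,202,190,.012),px('wrist',T,443,192,.012)]; f=[px('wrist',T,203,244,.02),px('wrist',T,442,244,.02)]
print(n,f,'mid',np.mean(n+f,0)); 
print('caps',px('wrist',T,212,247,.093),px('wrist',T,431,250,.093))
im,d=arm.grab_frame('wrist'); P=cloud('wrist',T,d); s=P[238:300,300:345].reshape(-1,3); s=s[(s[:,2]>.09)&(s[:,2]<.2)]
print('held pts',len(s),np.percentile(s,[1,50,99],axis=0))
Pt=(np.array([*tool()[:3,:3].T@(s-tool()[:3,3]).T])).T
for a,b in [(.02,.035),(.035,.05),(.05,.065),(.065,.085)]:
    q=Pt[(Pt[:,2]>a)&(Pt[:,2]<b)]; print(a,len(q), q.mean(0) if len(q) else '', q[:,0].max() if len(q) else '')
E
```

```text
[array([0.4266, 0.2207, 0.012 ]), array([0.4278, 0.4111, 0.012 ])] [array([0.4687, 0.2203, 0.02  ]), array([0.4683, 0.4115, 0.02  ])] mid [0.4478 0.3159 0.016 ]
caps [0.4482 0.2471 0.093 ] [0.4499 0.383  0.093 ]
held pts 2521 [[0.4336 0.3045 0.1217]
 [0.4368 0.3147 0.1681]
 [0.4439 0.325  0.1901]]
0.02 1192 [0.0094 0.0013 0.0256] 0.014409211766592572
0.035 472 [0.0123 0.0014 0.0421] 0.01437922706724846
0.05 368 [0.0123 0.0008 0.0573] 0.014671185828633646
0.065 244 [0.0122 0.0003 0.0712] 0.014243403563551508
```

Call:
move_arm(
  rows=[
    {"translation": [-0.2, 0.1, 3], "rot": [0, 0, 0], "hand": 0.88},
    {"translation": [-0.2, 0.1, 6], "rot": [0, 0, 0], "hand": 0.88},
    {"translation": [-0.2, 0.1, 9], "rot": [0, 0, 0], "hand": 0.88},
    {"translation": [-0.2, 0.1, 10.5], "rot": [0, 0, 0], "hand": 0.88},
    {"translation": [-0.2, 0.1, 11], "rot": [0, 0, 0], "hand": 0.88},
    {"translation": [-0.2, 0.1, 11.2], "rot": [0, 0, 0], "hand": 0.88},
    {"translation": [-0.2, 0.1, 11.2], "rot": [0, 0, 0], "hand": 0.88},
  ],
)

```text
t: 15.93
eef_pos: [0.4503, 0.3154, 0.0866]
ee_rot: [-3.141, 0.003, -3.14]
force: [-0.3, 1.8, 0.5]
width: 0.0158
gripper_force: 15.0
```

Call:
move_arm(
  rows=[
    {"translation": [0, 0, 0.15], "rot": [0, 0, 0], "hand": 0.88},
    {"translation": [0, 0, 0.3], "rot": [0, 0, 0], "hand": 0.88},
    {"translation": [0, 0, 0.4], "rot": [0, 0, 0], "hand": 0.88},
    {"translation": [0, 0, 0.4], "rot": [0, 0, 0], "hand": 0.88},
  ],
)

```text
t: 16.27
eef_pos: [0.45, 0.3155, 0.0826]
ee_rot: [3.141, 0.004, -3.139]
force: [-0.3, -0.3, -0.3]
width: 0.0165
gripper_force: 15.0
```

Call:
move_arm(
  rows=[
    {"translation": [0, 0, 0.1], "rot": [0, 0, 0], "hand": 0.88},
    {"translation": [0, 0, 0.15], "rot": [0, 0, 0], "hand": 0.88},
    {"translation": [0, 0, 0.2], "rot": [0, 0, 0], "hand": 0.88},
    {"translation": [0, 0, 0.2], "rot": [0, 0, 0], "hand": 0.88},
  ],
)

```text
t: 16.6
eef_pos: [0.4511, 0.3163, 0.0821]
ee_rot: [3.14, 0.006, -3.138]
force: [-1.0, -2.0, 12.5]
width: 0.016
gripper_force: 15.0
```

Call:
move_arm(
  rows=[
    {"translation": [0, 0, -0.1], "rot": [0, 0, 0], "hand": 0.88},
    {"translation": [0, 0, -0.1], "rot": [0, 0, 0], "hand": 0.78},
    {"translation": [0, 0, -0.1], "rot": [0, 0, 0], "hand": 0.72},
    {"translation": [0, 0, -0.1], "rot": [0, 0, 0], "hand": 0.65},
    {"translation": [0, 0, -0.1], "rot": [0, 0, 0], "hand": 0.62},
    {"translation": [0, 0, -0.1], "rot": [0, 0, 0], "hand": 0.62},
    {"translation": [0, 0, -0.1], "rot": [0, 0, 0], "hand": 0.62},
  ],
)

```text
t: 17.18
eef_pos: [0.4498, 0.3153, 0.081]
ee_rot: [-3.141, 0.003, -3.139]
force: [0.2, -1.2, -0.9]
width: 0.033
gripper_force: 0.0
```

Call:
move_arm(
  rows=[
    {"translation": [0, 0, -2], "rot": [0, 0, 0], "hand": 0.62},
    {"translation": [0, 0, -5], "rot": [0, 0, 0], "hand": 0.62},
    {"translation": [0, 0, -9], "rot": [0, 0, 0], "hand": 0.62},
    {"translation": [0, 0, -13], "rot": [0, 0, 0], "hand": 0.62},
    {"translation": [0, 0, -16], "rot": [0, 0, 0], "hand": 0.62},
    {"translation": [0, 0, -16], "rot": [0, 0, 0], "hand": 0.62},
  ],
)

```text
t: 17.68
eef_pos: [0.4518, 0.3175, 0.2484]
ee_rot: [3.135, 0.011, -3.138]
force: [0.7, 1.1, 0.1]
width: 0.0332
gripper_force: 0.0
```

```bash
python3 - <<'E'
from up import *
for y in (.2,.27,.34): standing('scene',.40,.5,y,y+.1 if y!=.27 else .345,-.01)
T=camT('wrist'); im,d=arm.grab_frame('wrist'); save('w6.png',im)
T=camT('top'); im,d=arm.grab_frame('top')
for l in ['tote','tote_pour','tote_ear','nut0']:
    for r in arm.pinpoint(l,'top')[:5 if l=='nut0' else 2]: print(l,round(r['p'],2),w(T,r['point']))
E
```

```text
scene none
scene n 44 z [0.009  0.0309]
  slab 0.011 38 [0.4386 0.3198 0.0187]
  slab -0.024 0 
  slab 0.004 39 [0.4385 0.3195 0.0159]
scene n 334 z [0.0089 0.0903]
  slab 0.07 81 [0.4424 0.3839 0.0807]
  slab 0.035 80 [0.4386 0.3822 0.05  ]
  slab 0.004 50 [0.4377 0.3845 0.0169]
tote 0.87 [ 0.508  -0.1019  0.0013]
tote_pour 0.73 [ 0.4291 -0.1779 -0.0002]
tote_ear 0.74 [ 0.5826 -0.0389  0.0668]
nut0 0.58 [ 0.5586 -0.1756  0.0059]
nut0 0.47 [ 0.5011 -0.0472  0.0017]
nut0 0.44 [ 0.5683 -0.114   0.0055]
nut0 0.44 [ 0.5707 -0.0553  0.0019]
```

View pics/w6.png

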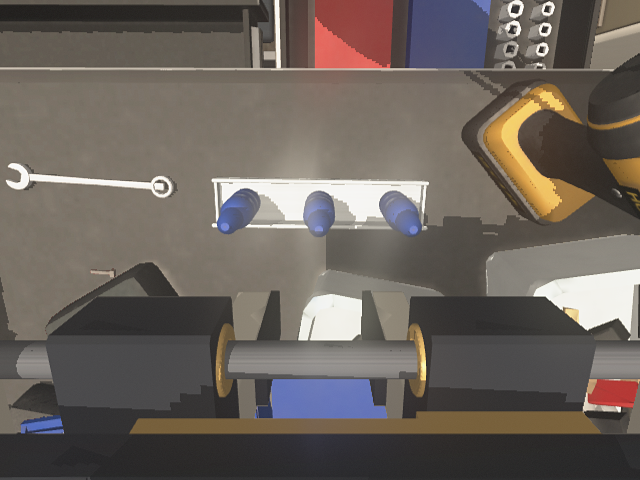

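All three bottles stand upright in the lane at (237,212), (319,212) and (402,212), and the gap is filled. The tote has not moved.

```bash
cat > tote.py <<'E'
from goto import *
H=np.radians(42.); e=np.array([np.cos(H),np.sin(H),0]); yt=np.array([-np.sin(H),np.cos(H),0]); E0=np.array([.5845,-.039,.062]); PV=E0*[1,1,0]-.2075*e
def tilt(al,p0=E0,r0=None,pv=PV):
    Q=R.from_rotvec(-yt*np.radians(al)).as_matrix(); return pv+Q@(p0-pv), (Q@r0 if r0 is not None else Q)
E
python3 - <<'E'
from tote import *
q=arm.get_state()['q']; print(q)
for a in (-48,132):
    print('heading',a); r=dn(a); qq=sim(q,[([.5845,-.039,.24],r),(E0,r)],10)
    for al in (10,20,30,33):
        p,rr=tilt(al,r0=r); s=ik(p,rr,qq); print(al,p,s.x,s.cost)
    rel([.5845,-.039,.24],r)
E
```

```text
[ 0.97  0.15 -0.27  0.   -1.15 -2.54]
heading -48
turn 132.0
5 [ 0.63  0.13 -0.3   0.   -1.14 -1.05] dq 0.3  toolz [ 0. -0. -1.]
10 [ 0.27  0.21 -0.19  0.   -1.17  0.47] dq 0.3  toolz [-0. -0. -1.]
turn 0.0
5 [ 0.27  0.29 -0.31 -0.   -0.97  0.47] dq 0.04  toolz [ 0. -0. -1.]
10 [ 0.27  0.39 -0.4  -0.   -0.78  0.47] dq 0.04  toolz [ 0. -0. -1.]
10 [ 0.57 -0.05  0.1 ] [ 0.19  0.28 -0.43 -0.14 -0.72  0.64] 1.1328809840528968e-28
20 [ 0.56 -0.06  0.13] [ 0.08  0.19 -0.43 -0.33 -0.7   0.88] 7.485146371921498e-26
30 [ 0.54 -0.08  0.16] [-0.09  0.12 -0.41 -0.57 -0.75  1.19] 4.071457797841462e-23
33 [ 0.53 -0.08  0.17] [-0.16  0.11 -0.4  -0.64 -0.78  1.29] 4.780275300068601e-19
 trans cm [-13.45 -35.45   0.11] rot deg [  -0.19   -0.09 -131.87] rows 18.417515170260486
heading 132
turn 48.0
5 [ 0.63  0.13 -0.3   0.   -1.14 -2.62] dq 0.07  toolz [ 0. -0. -1.]
10 [ 0.27  0.21 -0.19  0.   -1.17 -2.68] dq 0.07  toolz [-0.  0. -1.]
turn 0.0
5 [ 0.27  0.29 -0.31 -0.   -0.97 -2.68] dq 0.04  toolz [ 0.  0. -1.]
10 [ 0.27  0.39 -0.4  -0.   -0.78 -2.68] dq 0.04  toolz [ 0.  0. -1.]
10 [ 0.57 -0.05  0.1 ] [ 0.19  0.28 -0.43 -0.14 -0.72 -2.51] 3.9877550806783544e-28
20 [ 0.56 -0.06  0.13] [ 0.08  0.19 -0.43 -0.33 -0.7  -2.26] 1.4432927382684913e-24
30 [ 0.54 -0.08  0.16] [-0.09  0.12 -0.41 -0.57 -0.75 -1.95] 5.434460965267512e-22
33 [ 0.53 -0.08  0.17] [-0.16  0.11 -0.4  -0.64 -0.78 -1.85] 3.410896420459925e-18
 trans cm [-13.45 -35.45   0.11] rot deg [-0.07  0.15 48.13] rows 9.091964365435066
```

Call:
move_arm(
  rows=[
    {"translation": [-13.5, -35.4, 0], "rot": [0, 0, 48], "hand": 0.62},
    {"translation": [-13.5, -35.4, 0], "rot": [0, 0, 48], "hand": 0.62},
    {"translation": [-13.5, -35.4, 0], "rot": [0, 0, 48], "hand": 0.62},
    {"translation": [-13.5, -35.4, 0], "rot": [0, 0, 48], "hand": 0.62},
    {"translation": [-13.5, -35.4, 0], "rot": [0, 0, 48], "hand": 0.62},
    {"translation": [-13.5, -35.4, 0], "rot": [0, 0, 48], "hand": 0.62},
    {"translation": [-13.5, -35.4, 0], "rot": [0, 0, 48], "hand": 0.62},
    {"translation": [-13.5, -35.4, 0], "rot": [0, 0, 48], "hand": 0.62},
  ],
)

```text
t: 18.8
eef_pos: [0.5691, 0.0023, 0.2414]
ee_rot: [3.14, 0.002, 2.301]
force: [0.8, 0.8, -0.5]
width: 0.0335
gripper_force: 0.0
```

Call:
move_arm(
  rows=[
    {"translation": [0, 0, 0], "rot": [0, 0, 0], "hand": 0.62},
    {"translation": [0, 0, 0], "rot": [0, 0, 0], "hand": 0.62},
  ],
)

```text
t: 18.97
eef_pos: [0.569, 0.0019, 0.2406]
ee_rot: [3.141, 0.002, 2.302]
force: [-0.0, 0.6, 0.3]
width: 0.0334
gripper_force: 0.0
```

```bash
python3 - <<'E'
from tote import *
from h import *
T=camT('wrist'); im,d=arm.grab_frame('wrist'); save('w7.png',im); P=cloud('wrist',T,d)
print(tool()[:3,3]); rel([.5845,-.039,.24],dn(132))
for l in ['tote_ear','tote_pour','tote']:
    for r in arm.pinpoint(l,'wrist')[:2]: print(l,round(r['p'],2),w(T,r['point']))
q=P[(P[...,0]>.54)&(P[...,0]<.63)&(P[...,1]>-.09)&(P[...,1]<.0)&(P[...,2]>.075)&(P[...,2]<.1)]
if len(q): c=q.mean(0); v=np.linalg.svd(q[:,:2]-c[:2],full_matrices=False)[2]; t=(q[:,:2]-c[:2])@v.T; print('ear top',len(q),c,'axis',v[0],np.degrees(np.arctan2(v[0][1],v[0][0])),np.percentile(t,[2,98],axis=0),np.percentile(q[:,2],95))
E
```

```text
[0.57 0.   0.24]
 trans cm [-4.19 -1.65  0.09] rot deg [ 0.03  0.1  -0.  ] rows 1.081111084929216
tote_ear 0.7 [ 0.58 -0.04  0.07]
tote_pour 0.94 [ 0.43 -0.18  0.  ]
tote 0.76 [ 0.5 -0.1  0. ]
tote 0.52 [ 0.57 -0.06  0.01]
ear top 628 [ 0.58 -0.04  0.08] axis [ 0.67 -0.75] -48.28369256687183 [[-0.02 -0.  ]
 [ 0.02  0.  ]] 0.08596473870209571
```

View pics/w7.png

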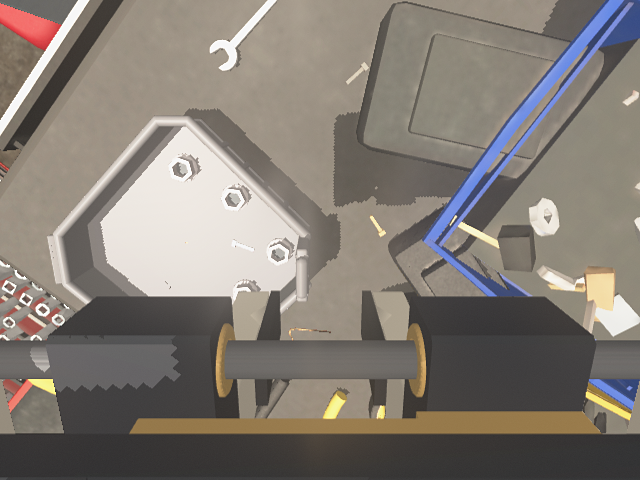

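The ear's plate is at (302,275), its line running with the image rows, so the yaw is right. The jaws are 4 cm off along the ear and a little off across it.

```bash
python3 - <<'E'
from tote import *
from h import *
np.set_printoptions(precision=4,suppress=True)
T=camT('wrist'); im,d=arm.grab_frame('wrist'); P=cloud('wrist',T,d)
q=P[(P[...,0]>.54)&(P[...,0]<.63)&(P[...,1]>-.09)&(P[...,1]<.0)&(P[...,2]>.079)&(P[...,2]<.095)]
c=q.mean(0); t=(q-c)[:,:2]@np.array([yt[:2],e[:2]]).T; print(c,np.percentile(t,[2,98],axis=0))
print([w(T,r['point']) for r in arm.pinpoint('tote_ear','wrist')[:1]],px('wrist',T,302,275,.086), 'e-coord of ear centre', px('wrist',T,302,275,.086)@e, c@e, E0@e,'yt',c@yt,E0@yt)
print([w(T,r['point']) for r in arm.pinpoint('tote_pour','wrist')[:1]])
E
```

```text
[ 0.5855 -0.037   0.0843] [[-0.0158 -0.0044]
 [ 0.0147  0.0042]]
[array([ 0.5838, -0.0393,  0.0658])] [ 0.5844 -0.0316  0.086 ] e-coord of ear centre 0.413150756291748 0.4103386823740102 0.40827205684354145 yt -0.4193258297014875 -0.42008948761037107
[array([ 0.4282, -0.1773, -0.0001])]
```

Call:
move_arm(
  rows=[
    {"translation": [-4.2, -1.5, 0], "rot": [0, 0, -0.3], "hand": 0.62},
    {"translation": [-4.2, -1.5, 0], "rot": [0, 0, -0.3], "hand": 0.62},
    {"translation": [-4.2, -1.5, 4], "rot": [0, 0, -0.3], "hand": 0.62},
    {"translation": [-4.2, -1.5, 8], "rot": [0, 0, -0.3], "hand": 0.62},
    {"translation": [-4.2, -1.5, 12], "rot": [0, 0, -0.3], "hand": 0.62},
    {"translation": [-4.2, -1.5, 15], "rot": [0, 0, -0.3], "hand": 0.62},
    {"translation": [-4.2, -1.5, 17.8], "rot": [0, 0, -0.3], "hand": 0.62},
    {"translation": [-4.2, -1.5, 17.8], "rot": [0, 0, -0.3], "hand": 0.62},
  ],
)

```text
t: 19.98
eef_pos: [0.5827, -0.0368, 0.0584]
ee_rot: [-3.136, -0.003, 2.311]
force: [-2.1, -0.2, 0.5]
width: 0.0332
gripper_force: 0.0
```

Call:
move_arm(
  rows=[
    {"translation": [0, 0, 0], "rot": [0, 0, 0], "hand": 0.8},
    {"translation": [0, 0, 0], "rot": [0, 0, 0], "hand": 0.95},
    {"translation": [0, 0, 0], "rot": [0, 0, 0], "hand": 0.95},
    {"translation": [0, 0, 0], "rot": [0, 0, 0], "hand": 0.95},
    {"translation": [0, 0, 0], "rot": [0, 0, 0], "hand": 0.95},
    {"translation": [0, 0, 0], "rot": [0, 0, 0], "hand": 0.95},
  ],
  squeeze=35,
)

```text
t: 20.48
eef_pos: [0.5873, -0.0368, 0.0657]
ee_rot: [3.138, 0.004, 2.312]
force: [-1.9, 1.7, 7.5]
width: 0.0091
gripper_force: 35.0
```

```bash
cat > lift.py <<'E'
from tote import *
import sys
np.set_printoptions(precision=4,suppress=True)
T=tool(); p0,r0=T[:3,3],T[:3,:3]; print(p0)
off=float(sys.argv[1]) if len(sys.argv)>1 else 0
# TCP height above the underside as measured; pivot 207.5 mm back along e
pv=p0*[1,1,0]-.2075*e; print('pivot',pv)
for al in [2,4,6,8,10,12,14,16,18,20,22,24,26,28,30,31]:
    p,r=tilt(al,p0,r0,pv); print(al,np.round(r0.T@(p-p0)*100,1).tolist(),np.round(np.degrees(R.from_matrix(r0.T@r).as_rotvec()),1).tolist())
E
python3 lift.py
```

```text
[ 0.5873 -0.0368  0.0657]
pivot [ 0.4331 -0.1757  0.    ]
2 [-0.0, -0.2, -0.7] [-2.0, -0.0, 0.0]
4 [-0.0, -0.5, -1.4] [-4.0, -0.0, 0.0]
6 [-0.0, -0.8, -2.1] [-6.0, -0.0, 0.0]
8 [-0.0, -1.1, -2.8] [-8.0, -0.1, 0.0]
10 [-0.0, -1.4, -3.5] [-10.0, -0.1, 0.0]
12 [-0.0, -1.8, -4.2] [-12.0, -0.1, 0.0]
14 [-0.0, -2.2, -4.8] [-14.0, -0.1, 0.1]
16 [-0.0, -2.6, -5.5] [-16.0, -0.1, 0.1]
18 [0.0, -3.0, -6.1] [-18.0, -0.1, 0.1]
20 [0.0, -3.5, -6.7] [-20.0, -0.2, 0.1]
22 [0.0, -3.9, -7.3] [-22.0, -0.2, 0.1]
24 [0.0, -4.4, -7.9] [-24.0, -0.2, 0.1]
26 [0.0, -4.9, -8.5] [-26.0, -0.2, 0.1]
28 [0.0, -5.5, -9.0] [-28.0, -0.2, 0.1]
30 [0.0, -6.0, -9.5] [-30.0, -0.2, 0.1]
31 [0.0, -6.3, -9.8] [-31.0, -0.2, 0.1]
```

Call:
move_arm(
  rows=[
    {"translation": [0, -0.1, -0.3], "rot": [-1, 0, 0], "hand": 0.95},
    {"translation": [0, -0.2, -0.7], "rot": [-2, 0, 0], "hand": 0.95},
    {"translation": [0, -0.3, -1.0], "rot": [-3, 0, 0], "hand": 0.95},
    {"translation": [0, -0.5, -1.4], "rot": [-4, 0, 0], "hand": 0.95},
    {"translation": [0, -0.6, -1.7], "rot": [-5, 0, 0], "hand": 0.95},
    {"translation": [0, -0.8, -2.1], "rot": [-6, 0, 0], "hand": 0.95},
    {"translation": [0, -0.9, -2.4], "rot": [-7, 0, 0], "hand": 0.95},
    {"translation": [0, -1.1, -2.8], "rot": [-8, 0, 0], "hand": 0.95},
  ],
)

```text
t: 21.15
eef_pos: [0.5781, -0.0446, 0.0921]
ee_rot: [2.998, 0.003, 2.311]
force: [1.3, 0.5, 3.1]
width: 0.009
gripper_force: 35.0
```

```bash
cat > chk.py <<'E'
from tote import *
from h import *
np.set_printoptions(precision=4,suppress=True)
s=arm.get_state(); T=tool(); y=T[:3,1]
print('tilt',np.degrees(np.arcsin(y[2])),'pos',T[:3,3],'F',s['force'],'w',s['width'],'q',s['q'])
print('pivot implied',T[:3,3]-T[:3,:3]@np.array([0,.2075,-.0657]))
c='top'; Tc=camT(c); im,d=arm.grab_frame(c)
for l in ['tote_pour','tote_ear','nut0']:
    for r in arm.pinpoint(l,c)[:7 if l=='nut0' else 1]: print(l,round(r['p'],2),w(Tc,r['point']))
E
python3 chk.py
```

```text
tilt 8.20820267970866 pos [ 0.5781 -0.0446  0.0921] F [1.3094 0.5414 3.1091] w 0.008971115481014008 q [ 0.212   0.2969 -0.4256 -0.1054 -0.7259 -2.5384]
pivot implied [ 0.4336 -0.177  -0.0026]
tote_pour 0.9 [ 0.4343 -0.1759  0.0023]
nut0 0.57 [ 0.4509 -0.0565  0.0182]
```

Call:
move_arm(
  rows=[
    {"translation": [0, -0.1, -0.3], "rot": [-1, 0, 0], "hand": 0.95},
    {"translation": [0, -0.2, -0.7], "rot": [-2, 0, 0], "hand": 0.95},
    {"translation": [0, -0.3, -1.0], "rot": [-3, 0, 0], "hand": 0.95},
    {"translation": [0, -0.5, -1.4], "rot": [-4, 0, 0], "hand": 0.95},
    {"translation": [0, -0.6, -1.7], "rot": [-5, 0, 0], "hand": 0.95},
    {"translation": [0, -0.8, -2.1], "rot": [-6, 0, 0], "hand": 0.95},
    {"translation": [0, -0.9, -2.4], "rot": [-7, 0, 0], "hand": 0.95},
    {"translation": [0, -1.1, -2.8], "rot": [-8, 0, 0], "hand": 0.95},
  ],
)

```text
t: 22.02
eef_pos: [0.5671, -0.0546, 0.1183]
ee_rot: [2.859, 0.003, 2.311]
force: [0.1, 0.0, 3.3]
width: 0.0089
gripper_force: 35.0
```

```bash
python3 chk.py
```

```text
tilt 16.217197794570943 pos [ 0.5671 -0.0546  0.1183] F [0.1441 0.0297 3.3102] w 0.008939739771569696 q [ 0.1316  0.219  -0.4317 -0.2474 -0.6996 -2.3604]
pivot implied [ 0.4338 -0.1769 -0.0028]
tote_pour 0.87 [ 0.4346 -0.1795  0.0037]
nut0 0.41 [ 0.4277 -0.1109  0.0158]
nut0 0.38 [ 0.4512 -0.1339  0.0177]
nut0 0.36 [0.4481 0.2452 0.0048]
```

Going well: the edge is staying down and the pivot is steady.

Call:
move_arm(
  rows=[
    {"translation": [0, -0.1, -0.3], "rot": [-1, 0, 0], "hand": 0.95},
    {"translation": [0, -0.2, -0.7], "rot": [-2, 0, 0], "hand": 0.95},
    {"translation": [0, -0.3, -1.0], "rot": [-3, 0, 0], "hand": 0.95},
    {"translation": [0, -0.5, -1.4], "rot": [-4, 0, 0], "hand": 0.95},
    {"translation": [0, -0.6, -1.7], "rot": [-5, 0, 0], "hand": 0.95},
    {"translation": [0, -0.8, -2.1], "rot": [-6, 0, 0], "hand": 0.95},
    {"translation": [0, -0.9, -2.4], "rot": [-7, 0, 0], "hand": 0.95},
    {"translation": [0, -1.1, -2.8], "rot": [-8, 0, 0], "hand": 0.95},
  ],
)

```text
t: 22.88
eef_pos: [0.554, -0.0666, 0.1418]
ee_rot: [2.72, 0.003, 2.312]
force: [0.1, -0.5, 4.5]
width: 0.0092
gripper_force: 35.1
```

Call:
move_arm(
  rows=[
    {"translation": [0, -0.1, -0.3], "rot": [-1, 0, 0], "hand": 0.95},
    {"translation": [0, -0.2, -0.7], "rot": [-2, 0, 0], "hand": 0.95},
    {"translation": [0, -0.3, -1.0], "rot": [-3, 0, 0], "hand": 0.95},
    {"translation": [0, -0.5, -1.4], "rot": [-4, 0, 0], "hand": 0.95},
    {"translation": [0, -0.6, -1.7], "rot": [-5, 0, 0], "hand": 0.95},
    {"translation": [0, -0.8, -2.1], "rot": [-6, 0, 0], "hand": 0.95},
    {"translation": [0, -0.8, -2.1], "rot": [-6, 0, 0], "hand": 0.95},
    {"translation": [0, -0.8, -2.1], "rot": [-6, 0, 0], "hand": 0.95},
  ],
)

```text
t: 23.55
eef_pos: [0.5427, -0.0777, 0.1583]
ee_rot: [2.615, 0.003, 2.31]
force: [0.6, 1.3, 4.7]
width: 0.0087
gripper_force: 35.1
```

Call:
move_arm(
  rows=[
    {"translation": [0, 0, 0], "rot": [0, 0, 0], "hand": 0.95},
    {"translation": [0, 0, 0], "rot": [0, 0, 0], "hand": 0.95},
    {"translation": [0, 0, 0], "rot": [0, 0, 0], "hand": 0.95},
    {"translation": [0, 0, 0], "rot": [0, 0, 0], "hand": 0.95},
    {"translation": [0, 0, 0], "rot": [0, 0, 0], "hand": 0.95},
    {"translation": [0, 0, 0], "rot": [0, 0, 0], "hand": 0.95},
    {"translation": [0, 0, 0], "rot": [0, 0, 0], "hand": 0.95},
    {"translation": [0, 0, 0], "rot": [0, 0, 0], "hand": 0.95},
  ],
)

```text
t: 24.22
eef_pos: [0.5428, -0.0773, 0.158]
ee_rot: [2.615, 0.003, 2.311]
force: [0.9, 0.9, 4.8]
width: 0.0089
gripper_force: 35.1
```

```bash
python3 chk.py; python3 - <<'E'
from h import *
a=[]
for c in ('scene','top'):
    T=camT(c); im,d=arm.grab_frame(c); u,v=proj(c,T,[.46,-.14,.04]).astype(int); x0,y0=max(u-50,0),max(v-75,0)
    x0=min(x0,540); a.append(cv2.resize(im[y0:y0+150,x0:x0+100],(400,600),interpolation=cv2.INTER_CUBIC))
save('fin.png',np.hstack(a))
E
```

```text
tilt 30.144023930908617 pos [ 0.5428 -0.0773  0.158 ] F [0.9027 0.8806 4.8277] w 0.008913955206392305 q [-0.0924  0.1256 -0.4018 -0.5704 -0.754  -1.9428]
pivot implied [ 0.4351 -0.1765 -0.003 ]
```

View pics/fin.png

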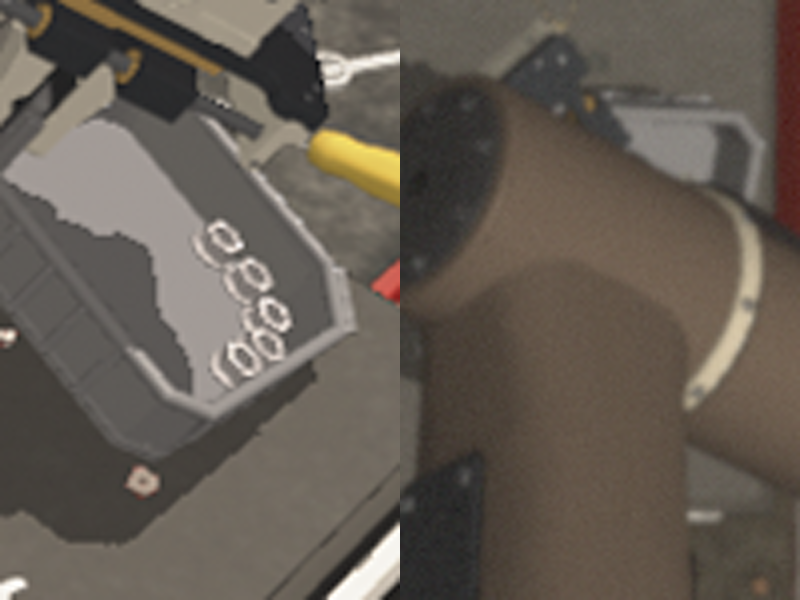

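The crop shows the tote tilted with five nuts bunched low by the pouring end, at (222,240), (250,275), (270,315), (268,345) and (240,362). There is a small pale spot on the chest at (142,482) whose identity I'll check numerically, along with the nut positions.

```bash
cat > nuts.py <<'E'
from tote import *
from h import *
np.set_printoptions(precision=4,suppress=True)
T=camT('scene'); im,d=arm.grab_frame('scene'); P=cloud('scene',T,d)
u,v=proj('scene',T,[.46,-.14,.04]).astype(int); x0,y0=min(max(u-50,0),540),max(v-75,0)
def at(a,b): return int(x0+a/4),int(y0+b/4)
sx,sy=at(142,482); old=cv2.imread('pics/scene0.png')[...,::-1]
print('spot px',sx,sy,'world',P[sy,sx],'now',im[sy-3:sy+4,sx-3:sx+4].max((0,1)),im[sy,sx],'before',old[sy-3:sy+4,sx-3:sx+4].max((0,1)),old[sy,sx])
Tt=tool(); al=np.arcsin(Tt[2,1]); Q=R.from_rotvec(-yt*al).as_matrix()@np.array([e,yt,[0,0,1]]).T
O=Tt[:3,3]-Q@np.array([.1025,0,.0627])  # tote origin
print('tote origin',O,'pour edge',O+Q@[-.105,0,0])
for a,b in [(222,240),(250,275),(270,315),(268,345),(240,362)]:
    x,y=at(a,b); q=P[y-3:y+4,x-3:x+4].reshape(-1,3); print('nut tote xyz',np.median((q-O)@Q,0))
for r in arm.pinpoint('nut0','scene')[:8]: pw=w(T,r['point']); print('net',round(r['p'],2),pw,'tote',Q.T@(pw-O))
# raised points inside the tote, above the floor
L=(P-O)@Q; m=(d>0)&(L[...,2]>.009)&(L[...,2]<.025)&(abs(L[...,1])<.1)&(abs(L[...,0])<.1)&(abs(L[...,0])+abs(L[...,1])<.115)
k,lab,st,ce=cv2.connectedComponentsWithStats(m.astype(np.uint8))
for i in range(1,k):
    if st[i,4]>15: print('blob',st[i,4],'px',ce[i],'tote',L[lab==i].mean(0),L[lab==i].min(0),L[lab==i].max(0))
E
python3 nuts.py
```

```text
spot px 405 263 world [ 0.4275 -0.0589 -0.0014] now [188 170 154] [125 107  95] before [155 149 143] [83 81 78]
tote origin [ 0.5003 -0.1155  0.0523] pour edge [ 0.4328 -0.1763 -0.0004]
nut tote xyz [-0.0647 -0.0413  0.0136]
nut tote xyz [-0.0806 -0.0281  0.0141]
nut tote xyz [-0.0906 -0.0051  0.0144]
nut tote xyz [-0.0872  0.0179  0.0149]
nut tote xyz [-0.0676  0.0372  0.014 ]
net 0.51 [ 0.466  -0.1824  0.0102] tote [-0.0819 -0.0267 -0.0012]
net 0.46 [ 0.429  -0.1468  0.0093] tote [-0.0855  0.0245 -0.0001]
net 0.44 [ 0.4278 -0.1222  0.0228] tote [-0.0653  0.0435  0.0038]
blob 52 px [424.1154 203.1154] tote [-0.0614 -0.0401  0.0134] [-0.0727 -0.0511  0.0091] [-0.053  -0.031   0.0166]
blob 56 px [431.7321 212.6429] tote [-0.079  -0.0221  0.0137] [-0.0903 -0.0333  0.0091] [-0.0704 -0.0127  0.0177]
blob 180 px [433.3056 228.1611] tote [-0.077   0.0214  0.0143] [-0.0982 -0.0108  0.0091] [-0.0547  0.0507  0.0194]
```

All five nuts are in the pouring corner, touching each other. The spot is a flat print on the chest that the tote used to cover. The tilt is 30.1° and the edge is down.

```bash
python3 -c "
from station import arm
print(arm.job_done())"
```

```text
the job is handed in; nothing more can be done
None
```

The bottle is standing upright in the lane gap, and I handed in still holding the tote at about 30° by its ear, with its pouring edge on the chest, all five nuts together in the pouring corner and no spill seen.

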